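# Chock loose feed rollers clear of a pull gauge, then draw the gauge to its mark

### The job

Three loose feed rollers lie in the way of the pull gauge's handle: gather them side by side against the stop rail and leave the ribbed chock standing flat and snug against the row, square to the rail, so that none can roll away. Then pull the sprung handle out until the fin of the drag rider on the gauge lines up with the index post, hold it there for two seconds, and ease it fully home without letting it snap back, so that the rider stays at the mark. Do not touch the rider, never run the gauge's handle into the rollers or the chock, and leave everything else where it is.

Things in the scene. Friction and masses are not known exactly. Their poses are not given: they have to be found in the camera images.
- gauge: Pull gauge, fixed: grey box 180 long (x) x 100 x 50 high with an open channel (walls 18 high, 37 clear width) along its top; yaw varies by up to 0.12 rad. Origin on the table under the centre of its front face; x points away from the robot into the box, so the handle is drawn along -x. z up.
- handle (a joint): How far the handle is drawn out of the gauge, m: 0 home, 0.13 at the stop. A spring pulls it home: about 3.5 N at home plus 70 N per metre drawn (11 N at 0.11), damped.
- handle_window (a point): Centre of the window of the steel stirrup handle, 35 above the table, 55 before the gauge's front when home; moves with the handle. The stirrup is a flat frame 20 to 50 above the table, 84 wide (gauge y); the window, open from top to table, is 70 (gauge x) by 64. Its front bar, 12 thick, begins 35 before this point: fingers let down into the window hook it. The handle's lane is 84 wide.
- rider: Drag rider: loose aluminium block 60 long (gauge x) x 33 x 24 high, a dark cross fin (4 thick, 14 higher) over its middle. Origin at the centre of its underside, under the fin. Lies in the gauge's channel. A tab of the handle, 1 to 10 behind it at the start, pushes it along gauge -x as the handle is drawn; it stays when the handle goes back. Overshoot cannot be taken back.
- index: Index post: thin dark upright plate, 4 thick x 44 high, on the gauge's top beside the channel (+y side). Origin at the centre of its foot; axes parallel to the gauge's. The rider is at the mark when both origins have the same gauge x. The handle must be drawn about 55 to 100 mm.
- rail: Stop rail, fixed: aluminium fence 140 long (x) x 15 thick (y) x 45 high, parallel to gauge x, left of the handle's lane. Origin at the centre of its underside; its face for the rollers is 7.5 from it on -y. With rollers and chock packed tight against it, the chock's centre is 172.5 from this origin on -y and the chock is 10 clear of the handle's lane.
- chock: Chock, loose, about 0.4 to 0.75 kg: a black rubber slab 110 (x) x 90 (y) x 30 high with an upright dark steel rib along its middle, 70 (x) x 16 (y), its top 68 mm above the underside, to grip. The same both ways round; either long side of the slab goes against the rollers. Origin at the centre of its underside. It starts to the right or left of the work.
- roller0: Loose polished steel feed roller lying on its side, 40 diameter x 90 long, about 0.45 kg; origin at its centre, 20 mm above the table, x along its axis. Rolls freely. The one farthest from the rail.
- roller1: Loose polished steel feed roller lying on its side, 40 diameter x 90 long, about 0.45 kg; origin at its centre, 20 mm above the table, x along its axis. Rolls freely. The middle one.
- roller2: Loose polished steel feed roller lying on its side, 40 diameter x 90 long, about 0.45 kg; origin at its centre, 20 mm above the table, x along its axis. Rolls freely. The one nearest the rail.
- lug_box: Bystander, loose: open blue box of terminals, 110 x 80 x 45 high, where the chock is not. Origin at the centre of its underside.
- oil_bottle: Bystander, loose: bottle, 60 diameter x 150 high. Origin at the centre of its underside.
- spool: Bystander, loose: empty spool standing on its flange, 90 diameter x 50 high. Origin at the centre of its underside.
- wrench: Bystander, loose: wrench 150 long, lying beside the handle, on the rail's side. Origin halfway along it.
- screwdriver: Bystander, loose: screwdriver 170 long, at the right. Origin halfway along it.
- jar: Bystander, loose: jar, 56 diameter x 70 high, beside the gauge. Origin at the centre of its underside.
There are look-alikes about, which are no part of the job. Leave any brown look-alike of the chock alone.

How it is judged:
On the way, in this order (a step that is already met when the one before it is completed fails the run):
1. the three rollers lie side by side against the rail with the chock snug against the row (x of roller0 in the frame of rail between -0.055 and 0.055 m and y of roller0 in the frame of rail between -0.142 and -0.02 m and height (world z) of each of roller0, roller1, roller2 below 0.026 m and angle between the x axis of each of roller0, roller1, roller2 and the x axis of rail, either way round below 0.15 rad and x of roller1 in the frame of rail between -0.055 and 0.055 m and y of roller1 in the frame of rail between -0.142 and -0.02 m and x of roller2 in the frame of rail between -0.055 and 0.055 m and y of roller2 in the frame of rail between -0.142 and -0.02 m and x of chock in the frame of rail between -0.05 and 0.05 m and y of chock in the frame of rail between -0.1815 and -0.165 m and height (world z) of chock below 0.006 m and angle between chock's own z axis and vertical below 0.1 rad and angle between the x axis of chock and the x axis of rail, either way round below 0.12 rad and linear speed of each of roller0, roller1, roller2, chock below 0.02 m/s), for 0.5 s.
2. the handle is drawn so that the rider's fin is at the index (within 5 mm) and held there for 1.2 s (x of rider in the frame of index between -0.005 and 0.005 m and value of joint handle above 0.05 m and velocity of joint handle between -0.01 and 0.01 m/s), for 1.2 s.
At the end, for the whole second after the job is handed in: Handle home (5 mm), rider fin within 5 mm of the index; rollers side by side at the rail (within 0.15 rad and 55 mm of its middle), chock flat against them (0.12 rad, 50 mm) with under 9 mm of slack in the row; all at rest (all of step 1 and linear speed of rider below 0.02 m/s and x of rider in the frame of index between -0.005 and 0.005 m and value of joint handle below 0.005 m); the robot touches nothing.
It fails at once if the handle snaps back (faster than 0.35 m/s) (velocity of joint handle below -0.35 m/s).
It fails at once if the rider is touched by the robot (contact force between the fingers and rider above 0.5 N).
It fails at once if the gauge or its handle is run into the rollers or the chock (contact force between gauge and roller0 above 1 N or contact force between gauge and roller1 above 1 N or contact force between gauge and roller2 above 1 N or contact force between gauge and chock above 1 N).
It fails at once if a bystander is shifted by more than 30 mm (distance of any of lug_box, oil_bottle, spool, wrench, screwdriver, jar from where it was at the start of the episode above 0.03 m).
It also fails if it takes over 72 s, if anything falls off the work surface, if the arm or the gripper's body presses on something with over 40 N, if the wrist force passes 120 N, or if a joint passes its speed limit or range.

### The arm

A 6-joint arm with a two-finger parallel gripper is mounted at the origin on the work surface. World frame = base frame: x ahead of the robot, y to its left, z up, the work surface at z = 0. Lengths are in m, angles in rad, forces in N, time in s.
With the tool pointing down it reaches from about 0.375 to 0.9 m from the base axis. Payload 3.1 kg.
Tool frame: the origin (TCP) lies midway between the tips of the shut fingers; the grasp point (between the pads) lies 19 mm behind it; z points along the fingers, y is the line along which they close (so a half turn about z gives the same grasp; the last joint's range is limited). The gripper opens to 85 mm and grips with 20 to 120 N. Pads are 22 mm wide; open, the fingers measure 114 mm over their backs; the gripper's body (76 mm by 85 mm) begins 54 mm behind the grasp point. The pads swing forward as they close: fully open they stand 13 mm farther back than shut.
Start: joints at [-1.492, 0.527, 1.433, -0, 1.181, -0.178], TCP at [0.159, -0.604, 0.231] pointing down, gripper open.
Joint ranges: [-3.08, 3.08], [-0.75, 2.2], [0.22, 2.44], [-1.43, 4.57], [0, 2.65], [-2.85, 2.85]. Speed limits (rad/s): [2.79, 2.79, 3.14, 3.14, 3.14, 3.14].

### API

Orientations are given as a unit quaternion [x, y, z, w].
In Python, from station import manip gives the robot as it stands. The module is installed in compiled form; this text tells all that it offers.
- The arm moves only by the tool apply_moves, never from a script. Its arguments are lists of equal length, an entry for each row: "claw": the gripper's target within -1 to 1 (fully open at 1, half-way at 0, shut at -1); "travel": the shift along the tool's x, y, z scaled (see below), a list of three; "turn": the turn, a rotation vector about the tool's x, y, z scaled (see below), a list of three. In form: {"claw": [claw, ...], "travel": [[dx, dy, dz], ...], "turn": [[rx, ry, rz], ...]}. A call has 1 to 5 rows; each row is the pose to reach, as a shift and turn from the pose commanded when the call began, along the tool's axes at that moment, turning the shorter way round; what a row does not reach only later rows make up. The controller multiplies each number of a shift by 800 mm and each number of a turn by 180 degrees. A row lasts 1/12 s, in which the tool goes at most 41.7 mm and 7.16 degrees, less where a joint would pass 70% of its speed; a pose out of reach is approached as far as the arm can. A call with a number of a shift or a turn outside -1 to 1 is refused whole. A call with a gripper value outside its range is refused whole. The fingers move at their own pace and stop on an object; "newtons" is the grip in N (left out, the last holds). Time passes only in rows, so rows that repeat a pose let the fingers close. It gives the time, the measured TCP pose, the force, the opening and the grip force at its end, in the units of the state.
- manip.sense(): the state, without advancing time (a new reading comes with each control period).
- manip.snapshot(name): name is "side" or "top"; returns a dict with "pixels" (420x560x3 uint8, red, green, blue), "depth" (420x560 float32, m along the optical axis (not along the pixel's ray), 0 where there is no reading), "intrinsics" (3x3 intrinsics, pixels), "R" (3x3) and "t" (3): a world point X has camera coordinates R X + t. Camera axes: x right, y down, z forward; pixel columns grow to the right and rows downward; lengths in m; the calibration is good to about 2 mm. A picture is of the moment at which its call begins.
- manip.sign_off(): hands the job in; it is judged then, once.
The state is a dict: "t": time; "q": joint angles; "qd": joint speeds; "tau": joint torques, N m; "tcp_pos": TCP position; "tool_rot": TCP orientation; "force": force on the tool from outside, world axes, zero at the start; "ft_torque": the same for the moment, N m; "finger_gap": opening from 0.0 (shut) to 1.0 (fully open); "gripper_force": force on a finger pad.
Only numpy, scipy, OpenCV 4.12 (cv2) and the standard library are available. Lean on these libraries where they do the work, as an engineer would, in place of code of your own. Each camera call takes 0.05 s, during which the arm holds its last target. There are 200 camera calls.

## Working session

There is one attempt and no reset: what is moved stays moved. The work goes in short steps, Python scripts to look and compute and a tool call to move; the robot and the scene stay as the last step left them, time stands still between calls to the robot, and variables do not carry over. Pictures are saved under pics/ and viewed, at most 12 in all, crops included, and the job is handed in when it is done.

Besides the shell and the picture viewer there is one more tool, called after ">>>" by a JSON object that holds its "method" and its "body", one argument or row to a line. apply_moves: Moves the arm, as the interface text tells. Shifts and turns lie within -1 to 1; 1 stands for 800 mm of shift or 180 degrees of turn. Its arguments: {"type":"object","properties":{"claw":{"type":"array","items":{"type":"number"}},"travel":{"type":"array","items":{"type":"array","items":{"type":"number"}}},"turn":{"type":"array","items":{"type":"array","items":{"type":"number"}}},"newtons":{"type":"number"}},"required":["claw","travel","turn"]}

```bash
mkdir -p pics; cat > h.py <<'E'
import numpy as np,cv2
from station import manip
def snap(n):
    s=manip.snapshot(n); return s
def save(s,f,crop=None,scale=1):
    im=s["pixels"][:,:,::-1]
    if crop: x0,y0,x1,y1=crop; im=im[y0:y1,x0:x1]
    if scale!=1: im=cv2.resize(im,None,fx=scale,fy=scale,interpolation=cv2.INTER_CUBIC)
    cv2.imwrite(f,im)
def pts(s):
    d=s["depth"];K=s["intrinsics"];v,u=np.indices(d.shape)
    c=np.stack([(u-K[0,2])/K[0,0]*d,(v-K[1,2])/K[1,1]*d,d],-1)
    return (c-s["t"])@s["R"]
def ray(s,u,v,z):
    K=s["intrinsics"];r=np.array([(u-K[0,2])/K[0,0],(v-K[1,2])/K[1,1],1])@s["R"]
    o=-s["R"].T@s["t"]; return o+r*(z-o[2])/r[2]
E
python3 - <<'E'
from h import *
for n in("top","side"):
    s=snap(n);save(s,f"pics/{n}0.png",scale=1.42);np.savez(f"{n}0.npz",**s)
    print(n,-s["R"].T@s["t"],s["R"].round(2).tolist(),s["intrinsics"][0,0])
print(manip.sense())
E
```

```text
top [0.40525773 0.01409977 1.35264376] [[0.02, -1.0, 0.01], [-0.98, -0.02, -0.18], [0.18, -0.0, -0.98]] 491.99387000710516
side [0.39343092 0.79807018 0.7044575 ] [[-0.95, -0.3, 0.01], [-0.19, 0.59, -0.79], [0.23, -0.75, -0.62]] 448.52060349993104
{'t': 0.1, 'q': array([-1.49252604e+00,  5.28363122e-01,  1.43378543e+00,  1.54495288e-05,
        1.18144413e+00, -1.78484809e-01]), 'qd': array([-0.00027333,  0.00018157, -0.00375517,  0.00050693,  0.00023666,
        0.00060409]), 'tau': array([ 3.62812152e-04, -4.43301952e+01, -1.78586447e+01, -2.66443240e-04,
        3.85653373e-03,  8.37596701e-06]), 'tcp_pos': array([ 0.15870398, -0.60383191,  0.23043411]), 'tool_rot': array([ 9.91770794e-01,  1.28022232e-01,  5.72217158e-05, -9.98401381e-04]), 'force': array([-0.49401632,  0.21664163,  0.53058739]), 'ft_torque': array([ 0.01233538,  0.04117751, -0.00602728]), 'gripper_force': 0.0, 'finger_gap': 1.0009760370746374}
```

View pics/top0.png

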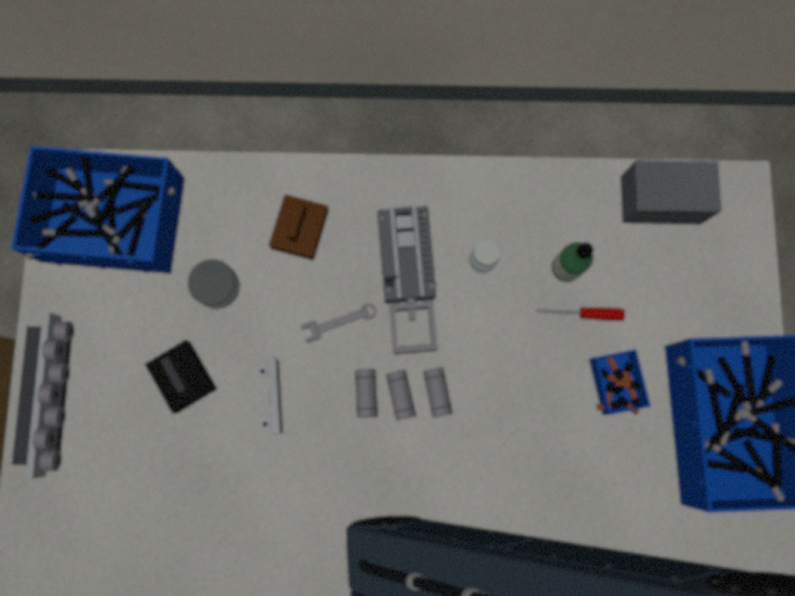

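View pics/side0.png

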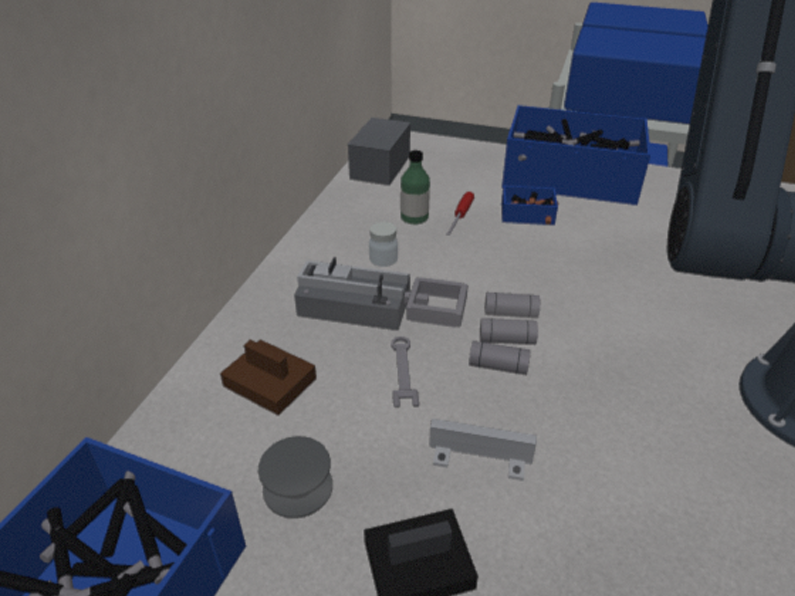

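Chock candidates: the black ribbed slab at (181,377) in the enlarged top view, the brown look-alike at (299,227), and the grey block at (670,190). I choose the black one. The rollers are at (366,392), (400,394) and (438,391), the rail at (275,395), and the gauge at (406,255) with its stirrup at (413,328).

```bash
python3 - <<'E'
from h import *
s=dict(np.load("top0.npz"));P=pts(s);g=s["pixels"].astype(int)
save(s,"pics/crop0.png",(95,210,330,320),3.4)
sc=1.42
def comp(name,box,zlo,zhi,cond=None,show=True):
    x0,y0,x1,y1=[int(b/sc) for b in box]
    m=np.zeros(P.shape[:2],bool);m[y0:y1,x0:x1]=1
    m&=(P[...,2]>zlo)&(P[...,2]<zhi)
    if cond is not None:m&=cond
    q=P[m][:,:2].astype(np.float32)
    r=cv2.minAreaRect(q*1000);print(name,len(q),"med",np.median(P[m],0).round(4),"rect",np.round(r[0],1),np.round(r[1],1),round(r[2],1), 'ext',q.min(0).round(3),q.max(0).round(3))
print("table z",np.median(P[300:330,150:180,2]), )
comp("chock slab",(135,330,225,420),.02,.045)
comp("chock rib",(135,330,225,420),.052,.09)
comp("rail",(255,350,295,440),.03,.06)
comp("r2",(350,360,383,425),.012,.06)
comp("r1",(384,360,420,425),.012,.06)
comp("r0",(420,360,460,425),.012,.06)
comp("gauge",(370,200,445,302),.03,.09)
comp("gaugetop",(370,200,445,302),.06,.12)
comp("stir",(380,312,445,356),.03,.06)
comp("lug",(580,340,655,420),.02,.08)
comp("wrench",(295,300,379,345),.004,.04)
comp("spool",(180,250,245,315),.03,.08)
E
```

```text
table z -0.0001245949198185484
chock slab 1196 med [0.4883 0.417  0.0299] rect [490.3 422.9] [112.1  91.8] 33.1 ext [0.421 0.356] [0.558 0.49 ]
chock rib 205 med [0.4885 0.421  0.067 ] rect [490.  422.6] [71.1 17.5] 32.7 ext [0.457 0.398] [0.522 0.445]
rail 338 med [0.4556 0.2395 0.044 ] rect [456.1 240.1] [137.8  16.1] 5.9 ext [0.388 0.226] [0.524 0.254]
r2 506 med [0.4636 0.069  0.0358] rect [463.8  69.9] [89.9 40. ] 4.2 ext [0.419 0.048] [0.51  0.092]
r1 510 med [0.4619 0.0049 0.0354] rect [461.7   4.1] [89.8 39.9] 13.9 ext [ 0.415 -0.025] [0.509 0.033]
r0 503 med [ 0.4671 -0.0638  0.0353] rect [467.7 -65.7] [89.7 39.6] 12.2 ext [ 0.421 -0.094] [ 0.515 -0.037]
gauge 2411 med [ 0.7299 -0.0021  0.0508] rect [731.1  -2.1] [184.6 100.1] 6.0 ext [ 0.638 -0.06 ] [0.825 0.055]
gaugetop 668 med [0.76   0.0027 0.0693] rect [732.    7.6] [181.   68.1] 5.8 ext [ 0.641 -0.034] [0.824 0.036]
stir 386 med [ 0.5636 -0.017   0.0484] rect [580.2 -17.6] [78.3 84.2] 5.5 ext [ 0.538 -0.062] [0.618 0.027]
lug 950 med [ 0.4864 -0.4091  0.0303] rect [ 488.2 -408.9] [118.9  86.8] 10.7 ext [ 0.432 -0.46 ] [ 0.554 -0.36 ]
wrench 388 med [0.601  0.1347 0.0065] rect [601.7 132.5] [ 84.  161.1] 0.9 ext [0.559 0.052] [0.644 0.214]
spool 853 med [0.6674 0.3682 0.0499] rect [668.3 368.8] [90.7 86.9] 47.5 ext [0.624 0.324] [0.713 0.412]
```

View pics/crop0.png

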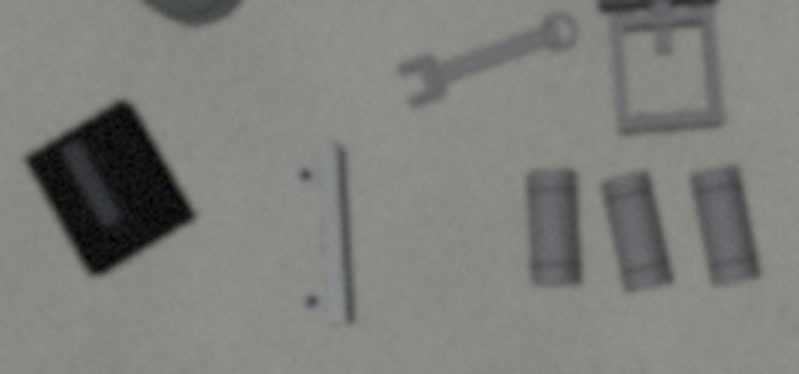

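The crop confirms it: the black slab with the dark steel rib is at crop (110,190), the rail at (340,230), the rollers at (553,226), (637,230) and (726,225), and the stirrup at (667,70).

```bash
cat >> h.py <<'E'
def yaw(q=None):
    x,y,z,w=manip.sense()["tool_rot"]; return np.degrees(2*np.arctan2(y,x))
def plan(way,p=None,th=None):
    "way: (x,y,z,yawdeg). prints each call's final offset, in call units"
    if p is None: p=manip.sense()["tcp_pos"]; th=yaw()
    for x,y,z,t in way:
        d=np.array([x,y,z])-p; c,s=np.cos(np.radians(th)),np.sin(np.radians(th))
        loc=np.array([c*d[0]+s*d[1],s*d[0]-c*d[1],-d[2]]); dt=(t-th+180)%360-180
        print((x,y,z,t),"rows>=%.1f"%max(np.linalg.norm(loc)/.0417,abs(dt)/7.16),"travel",(loc/.8).round(4).tolist(),"turn z",round(-dt/180,4))
        p=np.array([x,y,z]);th=t
E
python3 - <<'E'
from h import *
print(yaw())
plan([(.29,-.45,.22,14.7),(.42,-.30,.2,14.7),(.5,-.11,.2,14.7),(.54,.09,.2,14.7),(.52,.28,.18,14.7),(.49,.4228,.12,32.9),(.49,.4228,.04,32.9)])
E
```

```text
14.710646607353068
(0.29, -0.45, 0.22, 14.7) rows>=4.9 travel [0.2076, -0.1443, 0.013] turn z 0.0001
(0.42, -0.3, 0.2, 14.7) rows>=4.8 travel [0.2048, -0.1401, 0.025] turn z -0.0
(0.5, -0.11, 0.2, 14.7) rows>=4.9 travel [0.157, -0.2044, -0.0] turn z -0.0
(0.54, 0.09, 0.2, 14.7) rows>=4.9 travel [0.1118, -0.2291, -0.0] turn z -0.0
(0.52, 0.28, 0.18, 14.7) rows>=4.6 travel [0.0361, -0.2361, 0.025] turn z -0.0
(0.49, 0.4228, 0.12, 32.9) rows>=3.8 travel [0.009, -0.1822, 0.075] turn z -0.1011
(0.49, 0.4228, 0.04, 32.9) rows>=1.9 travel [0.0, 0.0, 0.1] turn z -0.0
```

>>> {"method": "apply_moves", "body": {
  "claw": [1,1,1,1,1],
  "travel": [
    [0.208,-0.144,0.013],
    [0.208,-0.144,0.013],
    [0.208,-0.144,0.013],
    [0.208,-0.144,0.013],
    [0.208,-0.144,0.013]
  ],
  "turn": [
    [0,0,0],
    [0,0,0],
    [0,0,0],
    [0,0,0],
    [0,0,0]
  ]
}}

```text
t: 0.52
tcp_pos: [0.2914, -0.4481, 0.2203]
tool_rot: [0.992, 0.128, 0.0, -0.001]
force: [-0.0, 0.2, 0.0]
finger_gap: 1.004
gripper_force: 0.0
```

>>> {"method": "apply_moves", "body": {
  "claw": [1,1,1,1,1],
  "travel": [
    [0.205,-0.14,0.025],
    [0.205,-0.14,0.025],
    [0.205,-0.14,0.025],
    [0.205,-0.14,0.025],
    [0.205,-0.14,0.025]
  ],
  "turn": [
    [0,0,0],
    [0,0,0],
    [0,0,0],
    [0,0,0],
    [0,0,0]
  ]
}}

```text
t: 0.93
tcp_pos: [0.4217, -0.2979, 0.2004]
tool_rot: [0.992, 0.129, -0.0, -0.001]
force: [1.2, 0.4, -0.9]
finger_gap: 0.999
gripper_force: 0.0
```

>>> {"method": "apply_moves", "body": {
  "claw": [1,1,1,1,1],
  "travel": [
    [0.157,-0.204,0],
    [0.157,-0.204,0],
    [0.157,-0.204,0],
    [0.157,-0.204,0],
    [0.157,-0.204,0]
  ],
  "turn": [
    [0,0,0],
    [0,0,0],
    [0,0,0],
    [0,0,0],
    [0,0,0]
  ]
}}

```text
t: 1.35
tcp_pos: [0.5008, -0.1087, 0.2006]
tool_rot: [0.992, 0.128, -0.0, -0.0]
force: [0.4, -0.2, -0.7]
finger_gap: 0.999
gripper_force: 0.0
```

>>> {"method": "apply_moves", "body": {
  "claw": [1,1,1,1,1],
  "travel": [
    [0.112,-0.229,0],
    [0.112,-0.229,0],
    [0.112,-0.229,0],
    [0.112,-0.229,0],
    [0.112,-0.229,0]
  ],
  "turn": [
    [0,0,0],
    [0,0,0],
    [0,0,0],
    [0,0,0],
    [0,0,0]
  ]
}}

```text
t: 1.77
tcp_pos: [0.5405, 0.0915, 0.2006]
tool_rot: [0.992, 0.128, -0.0, -0.0]
force: [0.9, -1.0, 0.3]
finger_gap: 1.001
gripper_force: 0.0
```

>>> {"method": "apply_moves", "body": {
  "claw": [1,1,1,1,1],
  "travel": [
    [0.036,-0.236,0.025],
    [0.036,-0.236,0.025],
    [0.036,-0.236,0.025],
    [0.036,-0.236,0.025],
    [0.036,-0.236,0.025]
  ],
  "turn": [
    [0,0,0],
    [0,0,0],
    [0,0,0],
    [0,0,0],
    [0,0,0]
  ]
}}

```text
t: 2.18
tcp_pos: [0.5192, 0.2826, 0.1801]
tool_rot: [0.992, 0.129, -0.001, -0.001]
force: [0.2, -0.5, 0.2]
finger_gap: 1.0
gripper_force: 0.0
```

>>> {"method": "apply_moves", "body": {
  "claw": [0.2,0.2,0.2,0.2,0.2],
  "travel": [
    [0.009,-0.182,0.075],
    [0.009,-0.182,0.075],
    [0.009,-0.182,0.075],
    [0.009,-0.182,0.075],
    [0.009,-0.182,0.075]
  ],
  "turn": [
    [0,0,-0.101],
    [0,0,-0.101],
    [0,0,-0.101],
    [0,0,-0.101],
    [0,0,-0.101]
  ]
}}

```text
t: 2.6
tcp_pos: [0.487, 0.426, 0.1175]
tool_rot: [0.958, 0.286, -0.002, -0.001]
force: [-0.7, -1.6, 0.8]
finger_gap: 0.602
gripper_force: 0.0
```

```bash
python3 - <<'E'
from h import *
s=manip.sense();print(s["t"],s["tcp_pos"],s["finger_gap"],s["force"],yaw())
plan([(.490,.4228,.04,32.9)])
E
```

```text
2.6 [0.48697888 0.42602715 0.11749214] 0.6020580953767192 [-0.68949279 -1.56018363  0.76128617] 33.201860125298445
(0.49, 0.4228, 0.04, 32.9) rows>=1.9 travel [0.001, 0.0054, 0.0969] turn z 0.0017
```

>>> {"method": "apply_moves", "body": {
  "claw": [0.2,0.2,0.2,0.2],
  "travel": [
    [0,0.001,0.03],
    [0,0.001,0.06],
    [0,0.001,0.1],
    [0,0.001,0.1]
  ],
  "turn": [
    [0,0,0],
    [0,0,0],
    [0,0,0],
    [0,0,0]
  ]
}}

```text
t: 2.93
tcp_pos: [0.4871, 0.4178, 0.035]
tool_rot: [0.959, 0.283, -0.006, 0.002]
force: [-1.0, -1.2, -0.7]
finger_gap: 0.605
gripper_force: 0.0
```

```bash
python3 - <<'E'
from h import *
s=manip.sense();print(s["t"],s["tcp_pos"],s["finger_gap"],s["force"],yaw())
plan([(.490,.4228,.038,32.9)])
E
```

```text
2.9333 [0.48707916 0.41777556 0.0349736 ] 0.6053172151153531 [-0.98963717 -1.15817724 -0.72019505] 32.87724981954119
(0.49, 0.4228, 0.038, 32.9) rows>=0.2 travel [0.0065, -0.0033, -0.0038] turn z -0.0001
```

Hold for a moment to settle, then grip.

>>> {"method": "apply_moves", "body": {
  "claw": [0.2,0.2,-1,-1,-1],
  "travel": [
    [0,0,0],
    [0,0,0],
    [0,0,0],
    [0,0,0],
    [0,0,0]
  ],
  "turn": [
    [0,0,0],
    [0,0,0],
    [0,0,0],
    [0,0,0],
    [0,0,0]
  ],
  "newtons": 80
}}

```text
t: 3.35
tcp_pos: [0.4922, 0.4212, 0.0428]
tool_rot: [0.959, 0.283, 0.002, -0.0]
force: [4.4, -7.7, 18.5]
finger_gap: 0.182
gripper_force: 18.5
```

>>> {"method": "apply_moves", "body": {
  "claw": [-1,-1,-1,-1,-1],
  "travel": [
    [0,0,0],
    [0,0,0],
    [0,0,-0.02],
    [0,0,-0.04],
    [0,0,-0.04]
  ],
  "turn": [
    [0,0,0],
    [0,0,0],
    [0,0,0],
    [0,0,0],
    [0,0,0]
  ]
}}

```text
t: 3.77
tcp_pos: [0.492, 0.4215, 0.0748]
tool_rot: [0.959, 0.283, 0.002, -0.001]
force: [1.0, 1.6, -6.4]
finger_gap: 0.176
gripper_force: 80.1
```

```bash
python3 - <<'E'
from h import *
s=manip.sense();print(s["t"],s["tcp_pos"],s["finger_gap"],s["gripper_force"],s["force"],yaw())
s=snap("side");save(s,"pics/grip.png",(180,250,420,420),3)
# waypoints via z .15, then beside r0
r=np.array([.4561,.2401]);a=np.radians(5.9);ux=np.array([np.cos(a),np.sin(a)]);uy=np.array([-ux[1],ux[0]])
st=r-.025*ux-.395*uy; en=r-.025*ux-.1725*uy;print(st,en)
plan([(.50,.35,.15,32.9),(.53,.16,.15,20),(.51,-.03,.15,5.9),(*st,.12,5.9),(*st,.045,5.9)])
E
```

```text
3.7667 [0.49195683 0.42145527 0.07482404] 0.17564091014444547 80.07235765457153 [ 1.04122003  1.5630336  -6.3931915 ] 32.898420073981264
[ 0.47183548 -0.15537743] [0.44896414 0.06594395]
(0.5, 0.35, 0.15, 32.9) rows>=2.5 travel [-0.0396, 0.0804, -0.0955] turn z -0.0
(0.53, 0.16, 0.15, 20) rows>=4.6 travel [-0.0975, 0.2198, -0.0] turn z 0.0717
(0.51, -0.03, 0.15, 5.9) rows>=4.6 travel [-0.1047, 0.2146, -0.0] turn z 0.0783
(np.float64(0.4718354816030331), np.float64(-0.155377426180965), 0.12, 5.9) rows>=3.2 travel [-0.0636, 0.151, 0.0375] turn z -0.0
(np.float64(0.4718354816030331), np.float64(-0.155377426180965), 0.045, 5.9) rows>=1.8 travel [0.0, 0.0, 0.0937] turn z -0.0
```

View pics/grip.png

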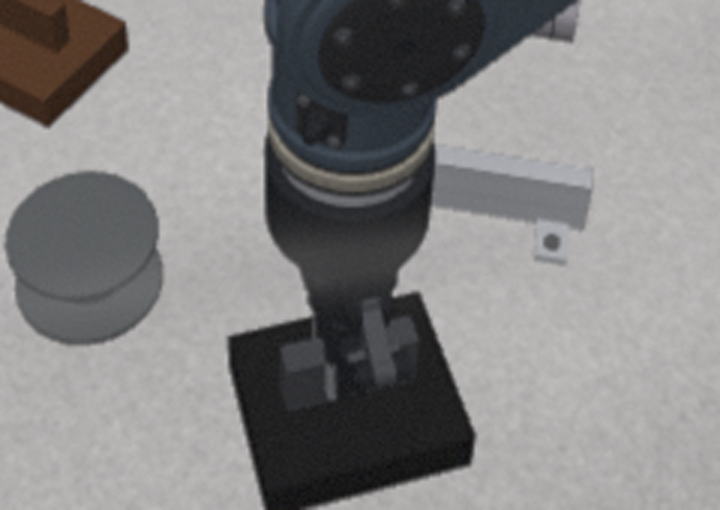

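The grip holds: the slab at crop (350,400) hangs from the rib between the fingers, clear of the spool at (85,250).

>>> {"method": "apply_moves", "body": {
  "claw": [-1,-1,-1,-1],
  "travel": [
    [-0.01,0.02,-0.04],
    [-0.02,0.04,-0.08],
    [-0.04,0.08,-0.096],
    [-0.04,0.08,-0.096]
  ],
  "turn": [
    [0,0,0],
    [0,0,0],
    [0,0,0],
    [0,0,0]
  ]
}}

```text
t: 4.15
tcp_pos: [0.5005, 0.3448, 0.1514]
tool_rot: [0.959, 0.282, 0.001, 0.002]
force: [-0.2, 0.3, -7.3]
finger_gap: 0.169
gripper_force: 80.5
```

>>> {"method": "apply_moves", "body": {
  "claw": [-1,-1,-1,-1,-1],
  "travel": [
    [-0.02,0.044,0],
    [-0.04,0.088,0],
    [-0.06,0.132,0],
    [-0.08,0.176,0],
    [-0.098,0.22,0]
  ],
  "turn": [
    [0,0,0.015],
    [0,0,0.03],
    [0,0,0.045],
    [0,0,0.06],
    [0,0,0.072]
  ]
}}

```text
t: 4.57
tcp_pos: [0.5268, 0.1575, 0.1479]
tool_rot: [0.985, 0.172, -0.002, -0.0]
force: [0.6, -0.3, -7.0]
finger_gap: 0.169
gripper_force: 80.9
```

>>> {"method": "apply_moves", "body": {
  "claw": [-1,-1,-1,-1,-1],
  "travel": [
    [-0.021,0.043,0],
    [-0.042,0.086,0],
    [-0.063,0.129,0],
    [-0.084,0.172,0],
    [-0.105,0.215,0]
  ],
  "turn": [
    [0,0,0.016],
    [0,0,0.032],
    [0,0,0.048],
    [0,0,0.064],
    [0,0,0.078]
  ]
}}

```text
t: 4.98
tcp_pos: [0.5067, -0.0324, 0.1483]
tool_rot: [0.999, 0.05, -0.002, -0.001]
force: [0.9, 0.6, -6.6]
finger_gap: 0.169
gripper_force: 80.9
```

>>> {"method": "apply_moves", "body": {
  "claw": [-1,-1,-1,-1,-1],
  "travel": [
    [-0.02,0.05,0.01],
    [-0.04,0.1,0.02],
    [-0.064,0.14,0.0375],
    [-0.064,0.151,0.0375],
    [-0.064,0.151,0.0375]
  ],
  "turn": [
    [0,0,0],
    [0,0,0],
    [0,0,0],
    [0,0,0],
    [0,0,0]
  ]
}}

```text
t: 5.4
tcp_pos: [0.4685, -0.1593, 0.1179]
tool_rot: [0.999, 0.049, -0.001, -0.0]
force: [-0.2, 0.4, -5.4]
finger_gap: 0.171
gripper_force: 81.3
```

```bash
python3 - <<'E'
from h import *
s=manip.sense();print(s["t"],s["tcp_pos"],s["finger_gap"],s["gripper_force"],s["force"],yaw())
plan([(.4718,-.1554,.06,5.9),(.4718,-.1554,.045,5.9)])
E
```

```text
5.4 [ 0.46852835 -0.15929029  0.11790264] 0.17089470655899577 81.3489031791687 [-0.2172352   0.43870331 -5.43500506] 5.577556108950867
(0.4718, -0.1554, 0.06, 5.9) rows>=1.4 travel [0.0045, -0.0044, 0.0724] turn z -0.0018
(0.4718, -0.1554, 0.045, 5.9) rows>=0.4 travel [0.0, 0.0, 0.0188] turn z -0.0
```

>>> {"method": "apply_moves", "body": {
  "claw": [-1,-1,-1,-1,-1],
  "travel": [
    [0.004,0,0.03],
    [0.004,0,0.06],
    [0.004,0,0.08],
    [0.004,0,0.088],
    [0.004,0,0.088]
  ],
  "turn": [
    [0,0,-0.002],
    [0,0,-0.002],
    [0,0,-0.002],
    [0,0,-0.002],
    [0,0,-0.002]
  ]
}}

```text
t: 5.82
tcp_pos: [0.472, -0.1544, 0.0475]
tool_rot: [0.998, 0.055, -0.002, -0.001]
force: [-0.1, -0.2, -6.1]
finger_gap: 0.167
gripper_force: 81.1
```

```bash
python3 - <<'E'
from h import *
s=snap("top");s2=snap("side");q=manip.sense();print(q["t"],q["tcp_pos"],q["force"],yaw())
save(s,"pics/t1.png",(150,190,400,350),3);
for n,v in(("top",s),("side",s2)):
    P=pts(v);hsv=cv2.cvtColor(v["pixels"],cv2.COLOR_RGB2HSV)
    m=(P[...,0]>.38)&(P[...,0]<.56)&(P[...,1]>-.24)&(P[...,1]<-.06)&(P[...,2]>.02)&(P[...,2]<.042)&(v["pixels"].max(-1)<60)
    x=P[m];r=cv2.minAreaRect((x[:,:2]*1000).astype(np.float32));print(n,len(x),np.percentile(x[:,2],[5,50,95]).round(4),r)
E
```

```text
5.9167 [ 0.47349015 -0.15552534  0.04940352] [ 0.28462563 -0.15552212 -6.71311992] 6.305381520771552Traceback (most recent call last):
  File "<stdin>", line 7, in <module>
    return _quantile_unchecked(
        a, q, axis, out, overwrite_input, method, keepdims, weights)
    return _ureduce(a,
                    func=_quantile_ureduce_func,
    ...<5 lines>...
                    overwrite_input=overwrite_input,
                    method=method)
    r = func(a, **kwargs)
    result = _quantile(arr,
                       quantiles=q,
    ...<2 lines>...
                       out=out,
                       weights=wgt)
    slices_having_nans = np.isnan(arr[-1, ...])
                                  ~~~^^^^^^^^^
IndexError: index -1 is out of bounds for axis 0 with size 0
```

View pics/t1.png

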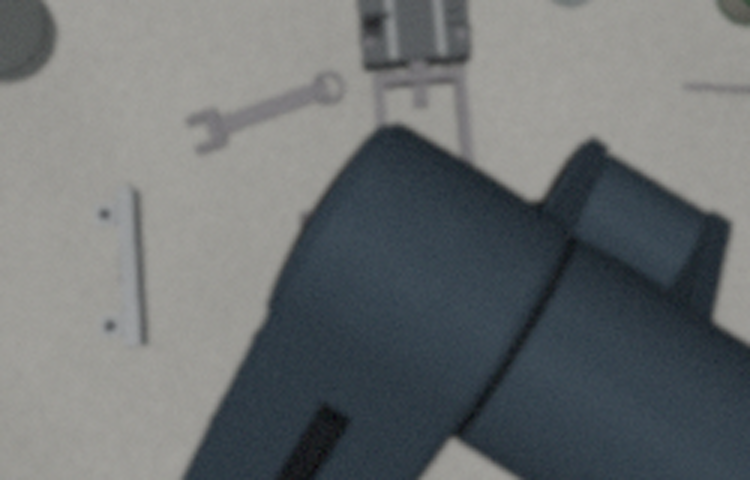

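The arm hides the chock and rollers in the top view (the arm fills about (200–700, 130–480)), so I will use the side view's depth.

```bash
python3 - <<'E'
from h import *
v=snap("side");save(v,"pics/s1.png",(250,120,480,300),3)
P=pts(v);np.savez("s1.npz",**v)
m=(P[...,0]>.38)&(P[...,0]<.56)&(P[...,1]>-.24)&(P[...,1]<-.10)&(v["pixels"].max(-1)<70)
for lo in (0,.01,.02,.03,.04,.06): 
    k=m&(P[...,2]>lo)&(P[...,2]<lo+.01);print(lo,k.sum(),P[k].min(0) if k.any() else "",P[k].max(0) if k.any() else "")
print(yaw(),manip.sense()["tcp_pos"])
E
```

```text
0 2 [ 0.40991552 -0.11791935  0.00839277] [ 0.41712764 -0.11756426  0.00988487]
0.01 76 [ 0.41034215 -0.11794246  0.01001983] [ 0.51434709 -0.10172328  0.01999507]
0.02 139 [ 0.40974081 -0.11661958  0.02015527] [ 0.51587953 -0.1011305   0.02998571]
0.03 654 [ 0.41014735 -0.20412103  0.03002142] [ 0.52550253 -0.10243814  0.03975723]
0.04 85 [ 0.4336534  -0.15187774  0.04006756] [ 0.51223505 -0.10763061  0.04994653]
0.06 87 [ 0.43362482 -0.1529538   0.06002628] [ 0.50143801 -0.12912708  0.06998128]
6.297580609297157 [ 0.47388375 -0.1559015   0.04992935]
```

View pics/s1.png

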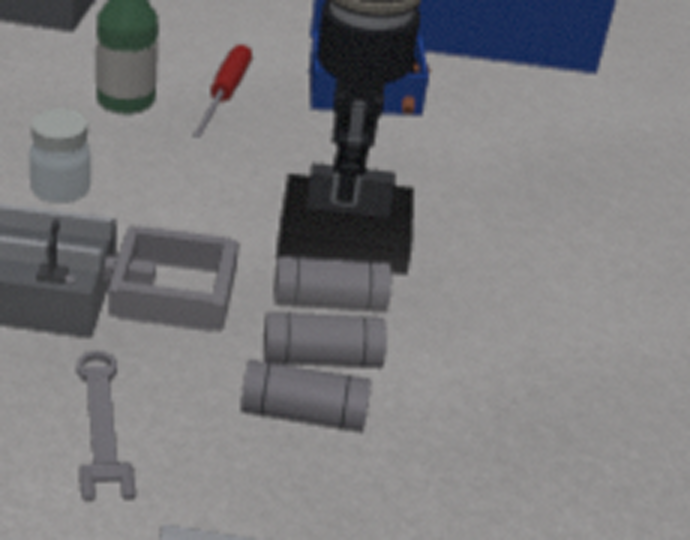

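>>> {"method": "apply_moves", "body": {
  "claw": [-1,-1,-1,-1,-1],
  "travel": [
    [0,0,0.0045],
    [0,-0.005,0.0045],
    [0,-0.01,0.0045],
    [0,-0.015,0.0045],
    [0,-0.02,0.0045]
  ],
  "turn": [
    [0,0,0.002],
    [0,0,0.002],
    [0,0,0.002],
    [0,0,0.002],
    [0,0,0.002]
  ]
}}

```text
t: 6.38
tcp_pos: [0.4712, -0.1397, 0.046]
tool_rot: [0.999, 0.051, 0.0, 0.0]
force: [-0.3, -0.7, -6.9]
finger_gap: 0.165
gripper_force: 81.2
```

>>> {"method": "apply_moves", "body": {
  "claw": [-1,-1,-1,-1,-1],
  "travel": [
    [0,-0.005,0],
    [0,-0.01,0],
    [0,-0.015,0],
    [0,-0.02,0],
    [0,-0.025,0]
  ],
  "turn": [
    [0,0,0],
    [0,0,0],
    [0,0,0],
    [0,0,0],
    [0,0,0]
  ]
}}

```text
t: 6.8
tcp_pos: [0.4692, -0.1198, 0.0457]
tool_rot: [0.999, 0.051, -0.0, -0.0]
force: [-0.5, 0.7, -7.3]
finger_gap: 0.17
gripper_force: 81.3
```

>>> {"method": "apply_moves", "body": {
  "claw": [-1,-1,-1,-1,-1],
  "travel": [
    [0,-0.005,0],
    [0,-0.01,0],
    [0,-0.015,0],
    [0,-0.02,0],
    [0,-0.025,0]
  ],
  "turn": [
    [0,0,0],
    [0,0,0],
    [0,0,0],
    [0,0,0],
    [0,0,0]
  ]
}}

```text
t: 7.22
tcp_pos: [0.4672, -0.1, 0.0457]
tool_rot: [0.999, 0.051, 0.0, -0.0]
force: [0.1, -0.6, -6.4]
finger_gap: 0.169
gripper_force: 81.4
```

>>> {"method": "apply_moves", "body": {
  "claw": [-1,-1,-1,-1,-1],
  "travel": [
    [0,-0.005,0],
    [0,-0.01,0],
    [0,-0.015,0],
    [0,-0.02,0],
    [0,-0.025,0]
  ],
  "turn": [
    [0,0,0],
    [0,0,0],
    [0,0,0],
    [0,0,0],
    [0,0,0]
  ]
}}

```text
t: 7.63
tcp_pos: [0.4654, -0.0803, 0.0458]
tool_rot: [0.999, 0.051, 0.0, 0.0]
force: [0.4, -1.3, -6.6]
finger_gap: 0.17
gripper_force: 81.4
```

>>> {"method": "apply_moves", "body": {
  "claw": [-1,-1,-1,-1,-1],
  "travel": [
    [0,-0.005,0],
    [0,-0.01,0],
    [0,-0.015,0],
    [0,-0.02,0],
    [0,-0.025,0]
  ],
  "turn": [
    [0,0,0],
    [0,0,0],
    [0,0,0],
    [0,0,0],
    [0,0,0]
  ]
}}

```text
t: 8.05
tcp_pos: [0.4631, -0.0602, 0.0457]
tool_rot: [0.999, 0.051, 0.0, 0.0]
force: [1.5, -1.1, -6.9]
finger_gap: 0.171
gripper_force: 81.4
```

```bash
cat >> h.py <<'E'
def rollers(v):
    P=pts(v);g=v["pixels"].astype(int)
    m=(P[...,0]>.38)&(P[...,0]<.535)&(P[...,1]>-.12)&(P[...,1]<.2235)&(P[...,2]>.015)&(P[...,2]<.044)&(g.max(-1)>75)
    m&=(g.max(-1)-g.min(-1)<40)
    return m,P
E
python3 - <<'E'
from h import *
v=snap("side");q=manip.sense();print(q["t"],q["tcp_pos"],q["force"],yaw())
save(v,"pics/s2.png",(250,120,480,300),3)
r=np.array([.4561,.2401]);a=np.radians(5.9);R=np.array([[np.cos(a),np.sin(a)],[-np.sin(a),np.cos(a)]])
print("tcp in rail",(R@(q["tcp_pos"][:2]-r)).round(4))
E
```

```text
8.1 [ 0.46253562 -0.05943454  0.04568712] [-0.25807419  1.20921082 -5.21308979] 5.899590361936517
tcp in rail [-0.0244 -0.2986]
```

View pics/s2.png

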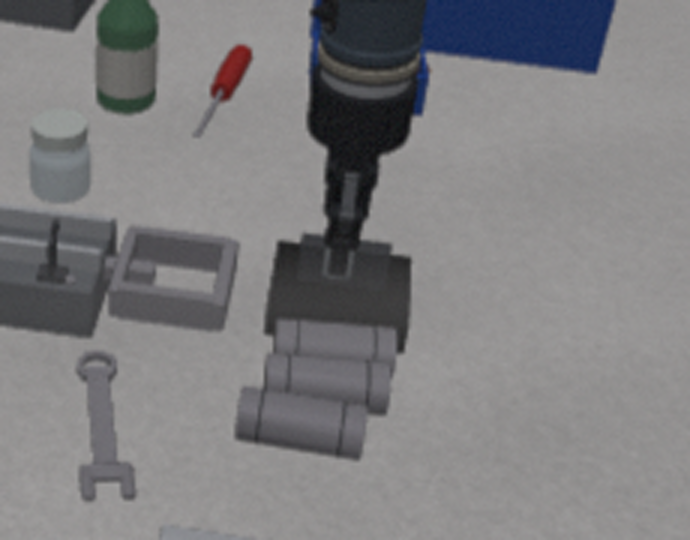

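The push works: the rollers at crop (335,340), (328,382) and (300,423) run ahead of the chock as a row, clear of the stirrup at (175,280). Continuing.

>>> {"method": "apply_moves", "body": {
  "claw": [-1,-1,-1,-1,-1],
  "travel": [
    [0,-0.005,0],
    [0,-0.01,0],
    [0,-0.015,0],
    [0,-0.02,0],
    [0,-0.025,0]
  ],
  "turn": [
    [0,0,0],
    [0,0,0],
    [0,0,0],
    [0,0,0],
    [0,0,0]
  ]
}}

```text
t: 8.52
tcp_pos: [0.4611, -0.0403, 0.0458]
tool_rot: [0.999, 0.051, 0.0, -0.0]
force: [0.2, 0.1, -7.2]
finger_gap: 0.173
gripper_force: 81.4
```

>>> {"method": "apply_moves", "body": {
  "claw": [-1,-1,-1,-1,-1],
  "travel": [
    [0,-0.005,0],
    [0,-0.01,0],
    [0,-0.015,0],
    [0,-0.02,0],
    [0,-0.025,0]
  ],
  "turn": [
    [0,0,0],
    [0,0,0],
    [0,0,0],
    [0,0,0],
    [0,0,0]
  ]
}}

```text
t: 8.93
tcp_pos: [0.459, -0.0204, 0.0457]
tool_rot: [0.999, 0.051, 0.0, -0.0]
force: [0.2, -0.6, -7.0]
finger_gap: 0.169
gripper_force: 81.4
```

>>> {"method": "apply_moves", "body": {
  "claw": [-1,-1,-1,-1,-1],
  "travel": [
    [0,-0.005,0],
    [0,-0.01,0],
    [0,-0.015,0],
    [0,-0.02,0],
    [0,-0.025,0]
  ],
  "turn": [
    [0,0,0],
    [0,0,0],
    [0,0,0],
    [0,0,0],
    [0,0,0]
  ]
}}

```text
t: 9.35
tcp_pos: [0.457, -0.0005, 0.0457]
tool_rot: [0.999, 0.051, 0.0, 0.0]
force: [0.0, -0.9, -6.3]
finger_gap: 0.168
gripper_force: 81.4
```

>>> {"method": "apply_moves", "body": {
  "claw": [-1,-1,-1,-1,-1],
  "travel": [
    [0,-0.005,0],
    [0,-0.01,0],
    [0,-0.015,0],
    [0,-0.02,0],
    [0,-0.025,0]
  ],
  "turn": [
    [0,0,0],
    [0,0,0],
    [0,0,0],
    [0,0,0],
    [0,0,0]
  ]
}}

```text
t: 9.77
tcp_pos: [0.4549, 0.0194, 0.0457]
tool_rot: [0.999, 0.051, -0.0, -0.0]
force: [-0.0, 0.2, -6.8]
finger_gap: 0.166
gripper_force: 81.4
```

>>> {"method": "apply_moves", "body": {
  "claw": [-1,-1,-1,-1,-1],
  "travel": [
    [0,-0.005,0],
    [0,-0.01,0],
    [0,-0.015,0],
    [0,-0.02,0],
    [0,-0.025,0]
  ],
  "turn": [
    [0,0,0],
    [0,0,0],
    [0,0,0],
    [0,0,0],
    [0,0,0]
  ]
}}

```text
t: 10.18
tcp_pos: [0.4528, 0.0392, 0.0457]
tool_rot: [0.999, 0.051, -0.0, -0.0]
force: [0.1, -0.5, -6.4]
finger_gap: 0.169
gripper_force: 81.4
```

>>> {"method": "apply_moves", "body": {
  "claw": [-1,-1,-1,-1,-1],
  "travel": [
    [0,-0.003,0],
    [0,-0.006,0],
    [0,-0.009,0],
    [0,-0.012,0],
    [0,-0.015,0]
  ],
  "turn": [
    [0,0,0],
    [0,0,0],
    [0,0,0],
    [0,0,0],
    [0,0,0]
  ]
}}

```text
t: 10.6
tcp_pos: [0.4518, 0.0508, 0.0457]
tool_rot: [0.999, 0.052, 0.0, 0.0]
force: [-0.8, -0.7, -5.8]
finger_gap: 0.172
gripper_force: 81.4
```

```bash
python3 - <<'E'
from h import *
v=snap("side");q=manip.sense();print(q["t"],q["tcp_pos"],q["force"],yaw())
save(v,"pics/s3.png",(250,150,480,350),3)
r=np.array([.4561,.2401]);a=np.radians(5.9);R=np.array([[np.cos(a),np.sin(a)],[-np.sin(a),np.cos(a)]])
print("tcp in rail",(R@(q["tcp_pos"][:2]-r)).round(4))
E
```

```text
10.65 [0.45155133 0.05123874 0.04573069] [-0.56978708  0.2035064  -7.65816717] 5.895393714155471
tcp in rail [-0.0239 -0.1874]
```

View pics/s3.png

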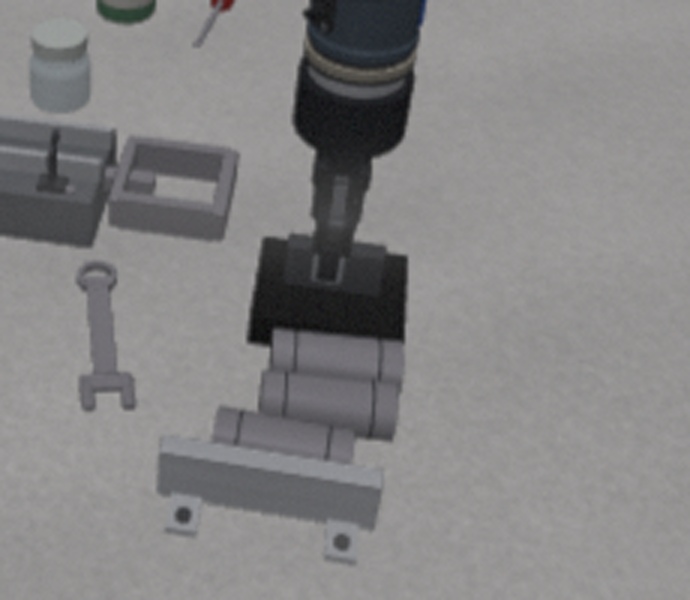

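The row closes on the rail: the rollers are at crop (338,355), (330,403) and (285,435), within the rail's length (160–383). Creeping in.

>>> {"method": "apply_moves", "body": {
  "claw": [-1,-1,-1,-1,-1],
  "travel": [
    [0,-0.002,0],
    [0,-0.004,0],
    [0,-0.006,0],
    [0,-0.008,0],
    [0,-0.01,0]
  ],
  "turn": [
    [0,0,0],
    [0,0,0],
    [0,0,0],
    [0,0,0],
    [0,0,0]
  ]
}}

```text
t: 11.07
tcp_pos: [0.4508, 0.0587, 0.0457]
tool_rot: [0.999, 0.052, -0.0, 0.0]
force: [1.2, -0.4, -5.8]
finger_gap: 0.171
gripper_force: 81.4
```

>>> {"method": "apply_moves", "body": {
  "claw": [-1,-1,-1,-1,-1],
  "travel": [
    [0,-0.001,0],
    [0,-0.002,0],
    [0,-0.003,0],
    [0,-0.004,0],
    [0,-0.005,0]
  ],
  "turn": [
    [0,0,0],
    [0,0,0],
    [0,0,0],
    [0,0,0],
    [0,0,0]
  ]
}}

```text
t: 11.48
tcp_pos: [0.4506, 0.0626, 0.0458]
tool_rot: [0.999, 0.051, 0.0, 0.0]
force: [-0.1, -4.1, -5.3]
finger_gap: 0.172
gripper_force: 81.5
```

```bash
python3 - <<'E'
from h import *
v=snap("side");q=manip.sense();print(q["t"],q["tcp_pos"],q["force"],yaw())
r=np.array([.4561,.2401]);a=np.radians(5.9);R=np.array([[np.cos(a),np.sin(a)],[-np.sin(a),np.cos(a)]])
print("tcp in rail",(R@(q["tcp_pos"][:2]-r)).round(4))
P=pts(v);L=(P[...,:2]-r)@R.T;
# profile of height along rail y, at rail x -30..10
k=(abs(L[...,0]+.01)<.02)&(P[...,2]>.012)
for y in np.arange(-.2,.0,.005):
    j=k&(abs(L[...,1]-y)<.0025); print(round(y,3),j.sum(),P[j][:,2].max().round(3) if j.any() else "",end=" | ")
E
```

```text
11.5333 [0.450615   0.0626215  0.04576645] [ 0.4095218  -2.40571749 -7.33106008] 5.914616535580714
tcp in rail [-0.0237 -0.176 ]
-0.2 4 0.033 | -0.195 1 0.032 | -0.19 2 0.033 | -0.185 4 0.138 | -0.18 20 0.219 | -0.175 19 0.219 | -0.17 41 0.283 | -0.165 161 0.257 | -0.16 95 0.259 | -0.155 205 0.289 | -0.15 177 0.288 | -0.145 332 0.289 | -0.14 520 0.291 | -0.135 245 0.398 | -0.13 78 0.393 | -0.125 138 0.447 | -0.12 736 0.453 | -0.115 739 0.452 | -0.11 204 0.372 | -0.105 42 0.044 | -0.1 53 0.041 | -0.095 67 0.037 | -0.09 33 0.037 | -0.085 0  | -0.08 14 0.038 | -0.075 26 0.041 | -0.07 32 0.041 | -0.065 46 0.041 | -0.06 58 0.042 | -0.055 76 0.039 | -0.05 44 0.035 | -0.045 3 0.034 | -0.04 17 0.038 | -0.035 28 0.042 | -0.03 41 0.042 | -0.025 53 0.042 | -0.02 57 0.04 | -0.015 11 0.038 | -0.01 8 0.045 | -0.005 43 0.047 |
```

>>> {"method": "apply_moves", "body": {
  "claw": [-1,-1,-1,-1,-1],
  "travel": [
    [0,-0.0005,0],
    [0,-0.001,0],
    [0,-0.0015,0],
    [0,-0.002,0],
    [0,-0.002,0]
  ],
  "turn": [
    [0,0,0],
    [0,0,0],
    [0,0,0],
    [0,0,0],
    [0,0,0]
  ]
}}

```text
t: 11.95
tcp_pos: [0.4508, 0.0629, 0.046]
tool_rot: [0.999, 0.052, 0.0, 0.001]
force: [-0.8, -10.7, -5.5]
finger_gap: 0.172
gripper_force: 81.5
```

>>> {"method": "apply_moves", "body": {
  "claw": [-1,-1,-1,-1,-1],
  "travel": [
    [0,-0.0005,0],
    [0,-0.001,0],
    [0,-0.0015,0],
    [0,-0.002,0],
    [0,-0.002,0]
  ],
  "turn": [
    [0,0,0],
    [0,0,0],
    [0,0,0],
    [0,0,0],
    [0,0,0]
  ]
}}

```text
t: 12.37
tcp_pos: [0.4509, 0.0633, 0.0461]
tool_rot: [0.999, 0.053, 0.001, 0.002]
force: [-1.5, -16.8, -4.0]
finger_gap: 0.172
gripper_force: 81.7
```

```bash
python3 - <<'E'
from h import *
q=manip.sense();print(q["t"],q["tcp_pos"],q["force"],yaw())
r=np.array([.4561,.2401]);a=np.radians(5.9);R=np.array([[np.cos(a),np.sin(a)],[-np.sin(a),np.cos(a)]])
print("tcp in rail",(R@(q["tcp_pos"][:2]-r)).round(4))
E
```

```text
12.3667 [0.45091827 0.06328487 0.04609907] [ -1.54149288 -16.83134623  -3.95792006] 6.079565841796738
tcp in rail [-0.0233 -0.1753]
```

>>> {"method": "apply_moves", "body": {
  "claw": [-1,-1,-1,-1,-1],
  "travel": [
    [0,0.002,0.001],
    [0,0.002,0.002],
    [0,0.002,0.003],
    [0,0.002,0.004],
    [0,0.002,0.005]
  ],
  "turn": [
    [0,0,0],
    [0,0,0],
    [0,0,0],
    [0,0,0],
    [0,0,0]
  ]
}}

```text
t: 12.78
tcp_pos: [0.4513, 0.0627, 0.043]
tool_rot: [0.999, 0.052, 0.001, 0.001]
force: [-3.7, -12.1, 18.3]
finger_gap: 0.166
gripper_force: 85.0
```

```bash
python3 - <<'E'
from h import *
q=manip.sense();print(q["t"],q["tcp_pos"],q["force"],yaw())
E
```

```text
12.7833 [0.4513314  0.06270171 0.04296701] [ -3.67680381 -12.10393025  18.34048988] 5.959420362010663
```

>>> {"method": "apply_moves", "body": {
  "claw": [-1,-0.4,-0.2,0,0],
  "travel": [
    [0,0,-0.001],
    [0,0,-0.001],
    [0,0,-0.001],
    [0,0,-0.001],
    [0,0,-0.001]
  ],
  "turn": [
    [0,0,0],
    [0,0,0],
    [0,0,0],
    [0,0,0],
    [0,0,0]
  ]
}}

```text
t: 13.2
tcp_pos: [0.4503, 0.0646, 0.0428]
tool_rot: [0.999, 0.051, 0.0, -0.0]
force: [-0.5, 0.1, 1.0]
finger_gap: 0.501
gripper_force: 0.0
```

```bash
python3 - <<'E'
from h import *
q=manip.sense();print(q["t"],q["tcp_pos"],q["force"],q["finger_gap"],q["gripper_force"])
E
```

```text
13.2 [0.4503226  0.06464884 0.04275259] [-0.50743818  0.05549444  1.0402821 ] 0.5012902530942273 0.0
```

>>> {"method": "apply_moves", "body": {
  "claw": [0,0,0,0,0],
  "travel": [
    [0,0,-0.01],
    [0,0,-0.03],
    [0,0,-0.07],
    [0,0,-0.12],
    [0,0,-0.15]
  ],
  "turn": [
    [0,0,0],
    [0,0,0],
    [0,0,0],
    [0,0,0],
    [0,0,0]
  ]
}}

```text
t: 13.62
tcp_pos: [0.4508, 0.0646, 0.1656]
tool_rot: [0.999, 0.052, 0.001, 0.0]
force: [0.8, -0.7, 0.6]
finger_gap: 0.504
gripper_force: 0.0
```

>>> {"method": "apply_moves", "body": {
  "claw": [-1,-1,-1,-1,-1],
  "travel": [
    [0,0.05,-0.05],
    [0,0.1,-0.05],
    [0,0.15,-0.05],
    [0,0.2,-0.05],
    [0,0.24,-0.05]
  ],
  "turn": [
    [0,0,0],
    [0,0,0],
    [0,0,0],
    [0,0,0],
    [0,0,0]
  ]
}}

```text
t: 14.03
tcp_pos: [0.4701, -0.1285, 0.2039]
tool_rot: [0.999, 0.052, 0.001, 0.001]
force: [0.3, 0.6, -0.5]
finger_gap: 0.002
gripper_force: 0.0
```

>>> {"method": "apply_moves", "body": {
  "claw": [-1,-1,-1,-1,-1],
  "travel": [
    [0,0.05,0],
    [0,0.1,0],
    [0,0.15,0],
    [0,0.2,0],
    [0,0.24,0]
  ],
  "turn": [
    [0,0,0],
    [0,0,0],
    [0,0,0],
    [0,0,0],
    [0,0,0]
  ]
}}

```text
t: 14.45
tcp_pos: [0.4896, -0.3205, 0.2032]
tool_rot: [0.999, 0.051, 0.0, 0.001]
force: [1.2, -0.2, 0.2]
finger_gap: -0.002
gripper_force: 0.0
```

```bash
python3 - <<'E'
from h import *
s=snap("top");np.savez("top1.npz",**s);q=manip.sense();print(q["t"],q["tcp_pos"],q["force"],yaw())
save(s,"pics/t2.png",(190,130,330,310),3.3)
P=pts(s);r=np.array([.4561,.2401]);a=np.radians(5.9);R=np.array([[np.cos(a),np.sin(a)],[-np.sin(a),np.cos(a)]])
L=np.dstack([(P[...,:2]-r)@R.T,P[...,2:]])
def rect(n,m):
    x=L[m][:,:2]*1000;b=cv2.minAreaRect(x.astype(np.float32));print(n,m.sum(),np.round(b[0],1),np.round(b[1],1),round(b[2],1))
box=lambda x0,x1,y0,y1,z0,z1:(L[...,0]>x0)&(L[...,0]<x1)&(L[...,1]>y0)&(L[...,1]<y1)&(L[...,2]>z0)&(L[...,2]<z1)
rect("slab",box(-.12,.08,-.25,-.1,.02,.036)&(s["pixels"].max(-1)<60));rect("rib",box(-.12,.08,-.25,-.1,.055,.08))
rect("r0",box(-.1,.08,-.1275+.003,-.0875-.003,.03,.06));rect("r1",box(-.1,.08,-.0845,-.0505,.03,.06));rect("r2",box(-.1,.08,-.0445,-.0105,.03,.043))
E
```

```text
14.5 [ 0.49120483 -0.3272751   0.20352608] [ 2.06502452 -4.22569251  0.20368725] 5.668298307957992
slab 1091 [ -26.9 -170.5] [ 89.1 103.5] 89.4
rib 172 [ -25.4 -172.1] [16.1 69.9] 89.8
r0 408 [ -35.6 -107.5] [33.4 89.9] 89.6
r1 420 [-32.9 -67.6] [33.7 89.7] 89.7
r2 389 [ -6.2 -27.7] [89.6 33.4] 0.0
```

View pics/t2.png

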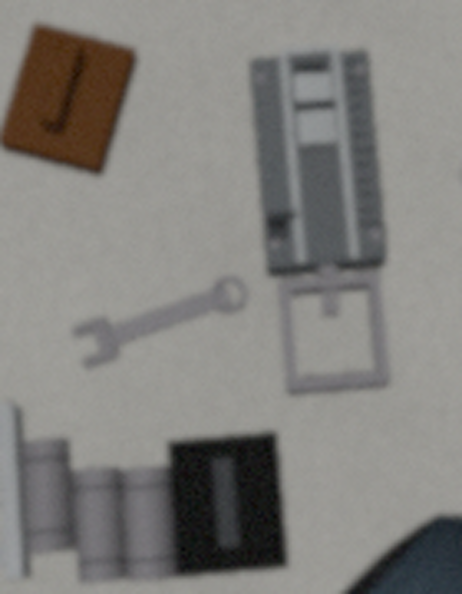

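The row is packed: the rollers are at crop (45,495), (98,523) and (148,520), and the chock at (228,500) is square to them. The rider's fin is at (316,104) and the index post at (280,222). Now I measure the fin, post and window.

```bash
python3 - <<'E'
from h import *
g0=np.array([.6415,-.0113]);a=np.radians(5.9);R=np.array([[np.cos(a),np.sin(a)],[-np.sin(a),np.cos(a)]])
print((R@(np.array([.4561,.2401])-g0)))
for n,s in(("top",dict(np.load("top1.npz"))),("side",snap("side"))):
    P=pts(s);L=np.dstack([(P[...,:2]-g0)@R.T,P[...,2:]])*1000;dark=s["pixels"].max(-1)
    B=(L[...,0]>-10)&(L[...,0]<190)&(abs(L[...,1])<55)
    x=L[B&(L[...,2]>47)&(L[...,2]<53)];r=cv2.minAreaRect(x[:,:2].astype(np.float32));print(n,"gauge top",r)
    print("front edge med",np.percentile(x[:,0],[.5,99.5]),np.percentile(x[:,1],[.5,99.5]))
    p=L[B&(L[...,1]>15)&(L[...,2]>75)];print(" post",len(p),np.median(p,0).round(1),p.min(0).round(1),p.max(0).round(1)) if len(p) else 0
    C=B&(abs(L[...,1])<15)
    for lo in range(0,180,6):
        j=C&(L[...,0]>=lo)&(L[...,0]<lo+6)
        if j.any(): print(lo,np.percentile(L[j][:,2],[50,95]).round(0),dark[j].min(),end="|")
    j=C&(L[...,2]>76);f=L[j];print("\n fin",len(f),f.mean(0).round(1) if len(f) else "",f.min(0) if len(f) else "",f.max(0) if len(f) else "")
    st=(L[...,0]<-15)&(L[...,0]>-125)&(abs(L[...,1])<60)&(L[...,2]>40)&(L[...,2]<56)
    x=L[st];print("stir",len(x),cv2.minAreaRect(x[:,:2].astype(np.float32)),np.percentile(x[:,0],[1,99]))
E
```

```text
[-0.15857586  0.26912602]
top gauge top ((84.74364471435547, -0.03713226318359375), (99.61862182617188, 189.58836364746094), 89.79812622070312)
front edge med [ -9.2049727  178.61122855] [-48.999155    49.29035844]
 post 22 [34.9 32.8 87.7] [32.6 15.6 75.7] [144.1  43.6  97.1]
0 [41. 52.] 63|6 [49. 53.] 86|12 [50. 53.] 90|18 [49. 52.] 89|24 [48. 53.] 88|30 [49. 53.] 88|36 [50. 54.] 89|42 [48. 55.] 89|48 [49. 52.] 90|54 [50. 53.] 87|60 [49. 52.] 88|66 [48. 55.] 87|72 [50. 54.] 85|78 [49. 52.] 87|84 [48. 52.] 88|90 [49. 70.] 85|96 [68. 76.] 86|102 [73. 78.] 129|108 [74. 77.] 133|114 [73. 78.] 126|120 [76. 91.] 77|126 [86. 89.] 81|132 [74. 80.] 115|138 [73. 76.] 136|144 [73. 78.] 136|150 [72. 76.] 121|156 [67. 72.] 66|162 [66. 70.] 61|168 [49. 67.] 77|174 [61. 69.] 84|
 fin 58 [126.6   0.9  81.5] [ 96.33018899 -14.77918385  76.08349321] [173.95446689  14.81511805  93.32598843]
stir 427 ((-58.0918083190918, -0.033695220947265625), (85.60972595214844, 83.9141616821289), 0.12858980894088745) [-100.43276503  -15.62855005]
side gauge top ((87.96260070800781, 1.5663299560546875), (179.0997924
[... 232 characters left out ...]
[50. 51.] 86|24 [50. 51.] 87|30 [50. 51.] 92|36 [49. 51.] 84|42 [51. 52.] 78|48 [50. 52.] 84|54 [50. 51.] 87|60 [51. 51.] 87|66 [49. 49.] 88|72 [49. 62.] 91|78 [51. 52.] 85|84 [50. 51.] 87|90 [64. 75.] 74|96 [73. 77.] 100|102 [74. 76.] 100|108 [74. 75.] 97|114 [74. 75.] 101|120 [82. 88.] 28|126 [72. 76.] 96|132 [74. 76.] 103|138 [73. 76.] 104|144 [73. 76.] 102|150 [73. 76.] 78|156 [66. 69.] 44|162 [67. 69.] 59|168 [63. 69.] 72|174 [68. 70.] 136|
 fin 44 [124.8   0.5  82.2] [ 96.62790155 -13.94635525  76.02512098] [150.51338023  13.80813494  89.40147879]
stir 582 ((-59.18053436279297, -1.6919631958007812), (88.6133041381836, 88.53609466552734), 89.06352233886719) [-102.88700881  -15.70066477]
```

```bash
cat >> h.py <<'E'
def gm(s):
    g0=np.array([.6415,-.0113]);a=np.radians(5.9);R=np.array([[np.cos(a),np.sin(a)],[-np.sin(a),np.cos(a)]])
    P=pts(s);L=np.dstack([(P[...,:2]-g0)@R.T,P[...,2:]])*1000
    B=(L[...,0]>-10)&(L[...,0]<185)
    p=L[B&(L[...,1]>21)&(L[...,1]<46)&(L[...,2]>76)&(L[...,2]<96)]
    f=L[B&(abs(L[...,1])<13)&(L[...,2]>80)&(L[...,2]<91)]
    return len(p),np.median(p[:,0]).round(1),np.ptp(p[:,0]).round(1),"fin",len(f),np.median(f[:,0]).round(1),np.ptp(f[:,0]).round(1),"diff",(np.median(f[:,0])-np.median(p[:,0])).round(1)
E
python3 - <<'E'
from h import *
q=manip.sense();print(q["t"],q["tcp_pos"],yaw())
for n in("top","side"):print(n,gm(snap(n)))
plan([(.53,-.17,.17,5.9),(.5739,-.0183,.12,5.9),(.5739,-.0183,.015,5.9)])
E
```

```text
14.55 [ 0.49054332 -0.32341959  0.20321001] 5.6244805984940935
top (19, np.float64(34.9), np.float64(3.8), 'fin', 19, np.float64(126.6), np.float64(19.0), 'diff', np.float64(91.7))
side (27, np.float64(32.8), np.float64(5.0), 'fin', 22, np.float64(122.9), np.float64(3.6), 'diff', np.float64(90.2))
(0.53, -0.17, 0.17, 5.9) rows>=3.8 travel [0.0695, -0.1786, 0.0406] turn z -0.0006
(0.5739, -0.0183, 0.12, 5.9) rows>=4.0 travel [0.0741, -0.183, 0.0625] turn z -0.0
(0.5739, -0.0183, 0.015, 5.9) rows>=2.5 travel [0.0, 0.0, 0.1312] turn z -0.0
```

>>> {"method": "apply_moves", "body": {
  "claw": [-1,-1,-1,-1,-1],
  "travel": [
    [0.018,-0.045,0.01],
    [0.036,-0.09,0.02],
    [0.054,-0.135,0.03],
    [0.07,-0.179,0.04],
    [0.07,-0.179,0.04]
  ],
  "turn": [
    [0,0,0],
    [0,0,0],
    [0,0,0],
    [0,0,0],
    [0,0,0]
  ]
}}

```text
t: 15.07
tcp_pos: [0.5285, -0.16, 0.1691]
tool_rot: [0.998, 0.055, -0.003, -0.003]
force: [-0.6, -0.7, 0.5]
finger_gap: 0.003
gripper_force: 0.0
```

>>> {"method": "apply_moves", "body": {
  "claw": [-1,-1,-1,-1,-1],
  "travel": [
    [0.018,-0.045,0.015],
    [0.036,-0.09,0.03],
    [0.054,-0.135,0.045],
    [0.074,-0.183,0.062],
    [0.074,-0.183,0.062]
  ],
  "turn": [
    [0,0,0],
    [0,0,0],
    [0,0,0],
    [0,0,0],
    [0,0,0]
  ]
}}

```text
t: 15.48
tcp_pos: [0.5726, -0.0099, 0.1193]
tool_rot: [0.998, 0.055, -0.002, -0.002]
force: [0.2, -1.1, 0.1]
finger_gap: 0.004
gripper_force: 0.0
```

```bash
python3 - <<'E'
from h import *
v=snap("side");q=manip.sense();print(q["t"],q["tcp_pos"],q["force"],yaw())
plan([(.5739,-.0183,.015,5.9)]);print(gm(v))
E
```

```text
15.5333 [ 0.57270496 -0.01238822  0.11990004] [-0.07450241 -0.54592989  0.57025897] 6.319269682223761
(0.5739, -0.0183, 0.015, 5.9) rows>=2.5 travel [0.0007, 0.0075, 0.1311] turn z 0.0023
(28, np.float64(32.2), np.float64(4.3), 'fin', 20, np.float64(123.1), np.float64(4.0), 'diff', np.float64(90.9))
```

>>> {"method": "apply_moves", "body": {
  "claw": [-1,-1,-1,-1,-1],
  "travel": [
    [0,0.005,0.02],
    [0,0.005,0.06],
    [0,0.005,0.1],
    [0,0.005,0.131],
    [0,0.005,0.131]
  ],
  "turn": [
    [0,0,0.002],
    [0,0,0.002],
    [0,0,0.002],
    [0,0,0.002],
    [0,0,0.002]
  ]
}}

```text
t: 15.95
tcp_pos: [0.5708, -0.0214, 0.0125]
tool_rot: [0.999, 0.048, -0.005, -0.001]
force: [-0.1, 0.5, -0.6]
finger_gap: 0.003
gripper_force: 0.0
```

```bash
python3 - <<'E'
from h import *
v=snap("side");q=manip.sense();print(q["t"],q["tcp_pos"],q["force"],yaw())
g0=np.array([.6415,-.0113]);a=np.radians(5.9);R=np.array([[np.cos(a),np.sin(a)],[-np.sin(a),np.cos(a)]]);print(R@(q["tcp_pos"][:2]-g0))
save(v,"pics/s4.png",(230,140,480,310),3)
E
```

```text
16.0 [ 0.57233428 -0.02168805  0.0146206 ] [ 0.50594189 -1.05687343  0.86435336] 5.526515936501608
[-0.06986715 -0.0032233 ]
```

View pics/s4.png

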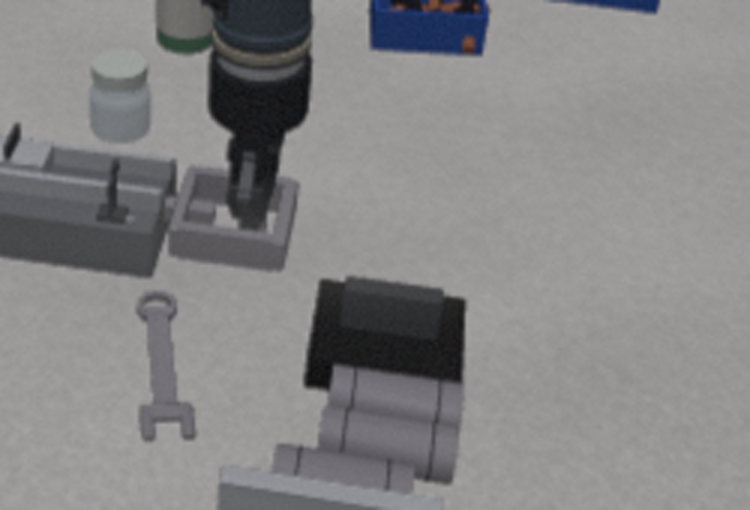

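The shut fingers stand in the window at crop (255,205), and the chock and row are undisturbed. Pulling slowly.

>>> {"method": "apply_moves", "body": {
  "claw": [-1,-1,-1,-1,-1],
  "travel": [
    [-0.003,0,0],
    [-0.006,0,0],
    [-0.009,0,0],
    [-0.012,0,0],
    [-0.015,0,0]
  ],
  "turn": [
    [0,0,0],
    [0,0,0],
    [0,0,0],
    [0,0,0],
    [0,0,0]
  ]
}}

```text
t: 16.42
tcp_pos: [0.5633, -0.0231, 0.0174]
tool_rot: [0.999, 0.048, 0.001, 0.0]
force: [-0.2, 0.8, 0.0]
finger_gap: -0.003
gripper_force: 0.0
```

>>> {"method": "apply_moves", "body": {
  "claw": [-1,-1,-1,-1,-1],
  "travel": [
    [-0.004,0,0],
    [-0.008,0,0],
    [-0.012,0,0],
    [-0.016,0,0],
    [-0.02,0,0]
  ],
  "turn": [
    [0,0,0],
    [0,0,0],
    [0,0,0],
    [0,0,0],
    [0,0,0]
  ]
}}

```text
t: 16.83
tcp_pos: [0.5499, -0.0247, 0.0172]
tool_rot: [0.999, 0.048, 0.003, 0.001]
force: [5.3, 3.5, 3.1]
finger_gap: 0.002
gripper_force: 2.9
```

>>> {"method": "apply_moves", "body": {
  "claw": [-1,-1,-1,-1,-1],
  "travel": [
    [-0.005,0,0],
    [-0.01,0,0],
    [-0.015,0,0],
    [-0.02,0,0],
    [-0.025,0,0]
  ],
  "turn": [
    [0,0,0],
    [0,0,0],
    [0,0,0],
    [0,0,0],
    [0,0,0]
  ]
}}

```text
t: 17.25
tcp_pos: [0.5308, -0.0266, 0.0172]
tool_rot: [0.999, 0.048, 0.004, 0.001]
force: [7.5, 3.9, 2.2]
finger_gap: 0.003
gripper_force: 3.6
```

>>> {"method": "apply_moves", "body": {
  "claw": [-1,-1,-1,-1,-1],
  "travel": [
    [-0.005,0,0],
    [-0.01,0,0],
    [-0.015,0,0],
    [-0.02,0,0],
    [-0.025,0,0]
  ],
  "turn": [
    [0,0,0],
    [0,0,0],
    [0,0,0],
    [0,0,0],
    [0,0,0]
  ]
}}

```text
t: 17.67
tcp_pos: [0.5116, -0.0286, 0.0172]
tool_rot: [0.999, 0.048, 0.005, 0.001]
force: [6.6, 4.8, 3.4]
finger_gap: -0.002
gripper_force: 4.2
```

```bash
python3 - <<'E'
from h import *
for n in("top","side"):print(n,gm(snap(n)))
q=manip.sense();print(q["t"],q["tcp_pos"],q["force"],yaw())
g0=np.array([.6415,-.0113]);a=np.radians(5.9);R=np.array([[np.cos(a),np.sin(a)],[-np.sin(a),np.cos(a)]]);print(R@(q["tcp_pos"][:2]-g0))
E
```

```text
top (18, np.float64(35.0), np.float64(3.5), 'fin', 21, np.float64(79.0), np.float64(18.1), 'diff', np.float64(44.0))
side (26, np.float64(32.7), np.float64(5.0), 'fin', 18, np.float64(74.8), np.float64(5.1), 'diff', np.float64(42.2))
17.7667 [ 0.51064881 -0.02870711  0.01720237] [6.3567215  4.61125987 2.80780947] 5.493453413746558
[-0.13194737 -0.00386438]
```

>>> {"method": "apply_moves", "body": {
  "claw": [-1,-1,-1,-1,-1],
  "travel": [
    [-0.005,0,0],
    [-0.01,0,0],
    [-0.015,0,0],
    [-0.02,0,0],
    [-0.025,0,0]
  ],
  "turn": [
    [0,0,0],
    [0,0,0],
    [0,0,0],
    [0,0,0],
    [0,0,0]
  ]
}}

```text
t: 18.18
tcp_pos: [0.4924, -0.0308, 0.0172]
tool_rot: [0.999, 0.048, 0.006, 0.001]
force: [9.5, 6.0, 2.1]
finger_gap: 0.0
gripper_force: 4.9
```

>>> {"method": "apply_moves", "body": {
  "claw": [-1,-1,-1,-1,-1],
  "travel": [
    [-0.004,0,0],
    [-0.008,0,0],
    [-0.012,0,0],
    [-0.015,0,0],
    [-0.015,0,0]
  ],
  "turn": [
    [0,0,0],
    [0,0,0],
    [0,0,0],
    [0,0,0],
    [0,0,0]
  ]
}}

```text
t: 18.6
tcp_pos: [0.4801, -0.032, 0.0172]
tool_rot: [0.999, 0.048, 0.005, 0.001]
force: [8.2, 5.0, 3.0]
finger_gap: 0.003
gripper_force: 4.5
```

```bash
python3 - <<'E'
from h import *
for n in("top","side")*2:print(n,gm(snap(n)))
q=manip.sense();print(q["t"],q["tcp_pos"],q["force"],yaw())
E
```

```text
top (20, np.float64(34.5), np.float64(4.8), 'fin', 16, np.float64(48.3), np.float64(5.5), 'diff', np.float64(13.8))
side (28, np.float64(32.4), np.float64(4.7), 'fin', 19, np.float64(44.1), np.float64(5.0), 'diff', np.float64(11.7))
top (20, np.float64(34.4), np.float64(3.7), 'fin', 19, np.float64(47.6), np.float64(9.4), 'diff', np.float64(13.3))
side (26, np.float64(32.9), np.float64(4.6), 'fin', 19, np.float64(44.0), np.float64(4.0), 'diff', np.float64(11.1))
18.8 [ 0.48029697 -0.03200074  0.01721073] [8.74366867 5.48430766 3.18961061] 5.479300067074206
```

>>> {"method": "apply_moves", "body": {
  "claw": [-1,-1,-1,-1,-1],
  "travel": [
    [-0.003,0,0],
    [-0.006,0,0],
    [-0.009,0,0],
    [-0.011,0,0],
    [-0.011,0,0]
  ],
  "turn": [
    [0,0,0],
    [0,0,0],
    [0,0,0],
    [0,0,0],
    [0,0,0]
  ]
}}

```text
t: 19.22
tcp_pos: [0.4719, -0.033, 0.0172]
tool_rot: [0.999, 0.048, 0.006, 0.002]
force: [9.4, 5.6, 2.8]
finger_gap: 0.003
gripper_force: 4.9
```

```bash
python3 - <<'E'
from h import *
for n in("top","side"):
    s=snap(n);print(n,gm(s))
    c=(np.array([[.64,-.06,.05],[.76,.06,.10]]))
    if n=="top":top=s
q=manip.sense();print(q["t"],q["tcp_pos"],q["force"],yaw())
im=top["pixels"][165:225,255:315,::-1];im2=s["pixels"][165:225,225:295,::-1]
im=cv2.resize(im,(400,400),interpolation=cv2.INTER_CUBIC);im2=cv2.resize(im2,(400,400),interpolation=cv2.INTER_CUBIC)
cv2.imwrite("pics/m.png",np.hstack([im,im2]))
E
```

```text
top (18, np.float64(34.2), np.float64(3.7), 'fin', 20, np.float64(39.4), np.float64(4.8), 'diff', np.float64(5.2))
side (29, np.float64(32.1), np.float64(4.5), 'fin', 16, np.float64(36.5), np.float64(4.0), 'diff', np.float64(4.4))
19.3167 [ 0.47189094 -0.03297033  0.01715709] [9.11435489 6.1603273  3.41442339] 5.475165846841179
```

View pics/m.png

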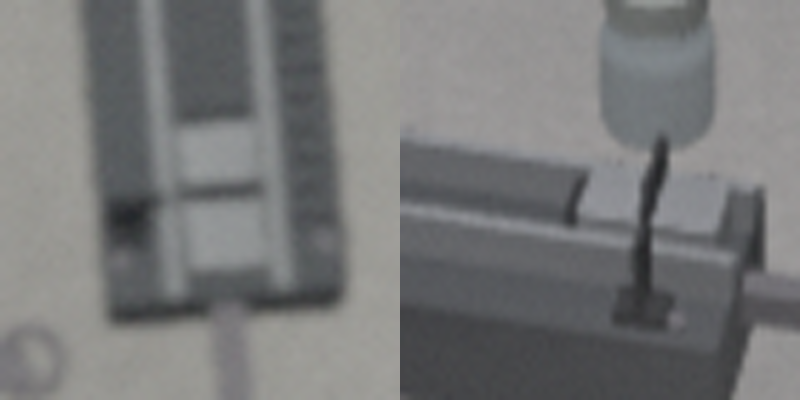

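The left (top) half shows the fin at (217,188) nearly level with the post's top at (130,205). The side half agrees. About 4.8 mm remain, so I pull that and hold.

>>> {"method": "apply_moves", "body": {
  "claw": [-1,-1,-1,-1,-1],
  "travel": [
    [-0.002,0,0],
    [-0.004,0,0],
    [-0.006,0,0],
    [-0.006,0,0],
    [-0.006,0,0]
  ],
  "turn": [
    [0,0,0],
    [0,0,0],
    [0,0,0],
    [0,0,0],
    [0,0,0]
  ]
}}

```text
t: 19.73
tcp_pos: [0.4674, -0.0335, 0.0172]
tool_rot: [0.999, 0.048, 0.006, 0.002]
force: [9.8, 6.3, 2.3]
finger_gap: -0.003
gripper_force: 5.2
```

```bash
python3 - <<'E'
from h import *
for n in("top","side")*3:print(n,gm(snap(n)))
q=manip.sense();print(q["t"],q["tcp_pos"],q["force"],yaw())
E
```

```text
top (21, np.float64(34.9), np.float64(4.9), 'fin', 18, np.float64(34.2), np.float64(20.8), 'diff', np.float64(-0.7))
side (27, np.float64(32.3), np.float64(3.9), 'fin', 17, np.float64(31.4), np.float64(4.4), 'diff', np.float64(-0.9))
top (20, np.float64(34.8), np.float64(5.0), 'fin', 20, np.float64(34.2), np.float64(5.1), 'diff', np.float64(-0.6))
side (27, np.float64(32.0), np.float64(4.8), 'fin', 18, np.float64(31.4), np.float64(3.9), 'diff', np.float64(-0.7))
top (21, np.float64(34.9), np.float64(4.1), 'fin', 20, np.float64(34.4), np.float64(16.5), 'diff', np.float64(-0.6))
side (27, np.float64(33.0), np.float64(4.2), 'fin', 18, np.float64(31.4), np.float64(4.0), 'diff', np.float64(-1.6))
20.0333 [ 0.46744246 -0.03345558  0.01715809] [10.05775641  6.13652204  2.73284664] 5.4729785304829965
```

>>> {"method": "apply_moves", "body": {
  "claw": [-1,-1,-1,-1,-1],
  "travel": [
    [0,0,0],
    [0,0,0],
    [0,0,0],
    [0,0,0],
    [0,0,0]
  ],
  "turn": [
    [0,0,0],
    [0,0,0],
    [0,0,0],
    [0,0,0],
    [0,0,0]
  ]
}}

```text
t: 20.45
tcp_pos: [0.4674, -0.0334, 0.0172]
tool_rot: [0.999, 0.048, 0.006, 0.002]
force: [10.2, 6.0, 3.6]
finger_gap: 0.0
gripper_force: 5.2
```

>>> {"method": "apply_moves", "body": {
  "claw": [-1,-1,-1,-1,-1],
  "travel": [
    [0,0,0],
    [0,0,0],
    [0,0,0],
    [0,0,0],
    [0,0,0]
  ],
  "turn": [
    [0,0,0],
    [0,0,0],
    [0,0,0],
    [0,0,0],
    [0,0,0]
  ]
}}

```text
t: 20.87
tcp_pos: [0.4674, -0.0334, 0.0172]
tool_rot: [0.999, 0.048, 0.006, 0.002]
force: [9.6, 5.7, 3.4]
finger_gap: 0.0
gripper_force: 5.2
```

>>> {"method": "apply_moves", "body": {
  "claw": [-1,-1,-1,-1,-1],
  "travel": [
    [0,0,0],
    [0,0,0],
    [0,0,0],
    [0,0,0],
    [0,0,0]
  ],
  "turn": [
    [0,0,0],
    [0,0,0],
    [0,0,0],
    [0,0,0],
    [0,0,0]
  ]
}}

```text
t: 21.28
tcp_pos: [0.4674, -0.0335, 0.0172]
tool_rot: [0.999, 0.048, 0.006, 0.002]
force: [9.6, 6.8, 2.6]
finger_gap: 0.001
gripper_force: 5.2
```

>>> {"method": "apply_moves", "body": {
  "claw": [-1,-1,-1,-1,-1],
  "travel": [
    [0,0,0],
    [0,0,0],
    [0,0,0],
    [0,0,0],
    [0,0,0]
  ],
  "turn": [
    [0,0,0],
    [0,0,0],
    [0,0,0],
    [0,0,0],
    [0,0,0]
  ]
}}

```text
t: 21.7
tcp_pos: [0.4674, -0.0335, 0.0171]
tool_rot: [0.999, 0.048, 0.006, 0.002]
force: [9.3, 6.4, 3.7]
finger_gap: -0.002
gripper_force: 5.2
```

>>> {"method": "apply_moves", "body": {
  "claw": [-1,-1,-1,-1,-1],
  "travel": [
    [0,0,0],
    [0,0,0],
    [0,0,0],
    [0,0,0],
    [0,0,0]
  ],
  "turn": [
    [0,0,0],
    [0,0,0],
    [0,0,0],
    [0,0,0],
    [0,0,0]
  ]
}}

```text
t: 22.12
tcp_pos: [0.4674, -0.0335, 0.0172]
tool_rot: [0.999, 0.048, 0.006, 0.002]
force: [9.4, 6.8, 3.6]
finger_gap: 0.001
gripper_force: 5.2
```

>>> {"method": "apply_moves", "body": {
  "claw": [-1,-1,-1,-1,-1],
  "travel": [
    [0.002,0,0],
    [0.006,0,0],
    [0.01,0,0],
    [0.015,0,0],
    [0.02,0,0]
  ],
  "turn": [
    [0,0,0],
    [0,0,0],
    [0,0,0],
    [0,0,0],
    [0,0,0]
  ]
}}

```text
t: 22.53
tcp_pos: [0.4827, -0.0319, 0.0171]
tool_rot: [0.999, 0.048, 0.005, 0.001]
force: [8.1, 4.5, 3.2]
finger_gap: 0.003
gripper_force: 4.2
```

>>> {"method": "apply_moves", "body": {
  "claw": [-1,-1,-1,-1,-1],
  "travel": [
    [0.005,0,0],
    [0.01,0,0],
    [0.015,0,0],
    [0.02,0,0],
    [0.025,0,0]
  ],
  "turn": [
    [0,0,0],
    [0,0,0],
    [0,0,0],
    [0,0,0],
    [0,0,0]
  ]
}}

```text
t: 22.95
tcp_pos: [0.502, -0.0298, 0.0171]
tool_rot: [0.999, 0.048, 0.004, 0.001]
force: [6.6, 3.1, 2.4]
finger_gap: 0.001
gripper_force: 3.5
```

>>> {"method": "apply_moves", "body": {
  "claw": [-1,-1,-1,-1,-1],
  "travel": [
    [0.005,0,0],
    [0.01,0,0],
    [0.015,0,0],
    [0.02,0,0],
    [0.025,0,0]
  ],
  "turn": [
    [0,0,0],
    [0,0,0],
    [0,0,0],
    [0,0,0],
    [0,0,0]
  ]
}}

```text
t: 23.37
tcp_pos: [0.5212, -0.0279, 0.0171]
tool_rot: [0.999, 0.048, 0.004, 0.001]
force: [6.2, 3.1, 2.9]
finger_gap: 0.001
gripper_force: 2.8
```

>>> {"method": "apply_moves", "body": {
  "claw": [-1,-1,-1,-1,-1],
  "travel": [
    [0.005,0,0],
    [0.01,0,0],
    [0.015,0,0],
    [0.02,0,0],
    [0.025,0,0]
  ],
  "turn": [
    [0,0,0],
    [0,0,0],
    [0,0,0],
    [0,0,0],
    [0,0,0]
  ]
}}

```text
t: 23.78
tcp_pos: [0.5397, -0.0259, 0.0169]
tool_rot: [0.999, 0.048, 0.002, 0.001]
force: [3.8, -0.8, 2.4]
finger_gap: -0.003
gripper_force: 2.2
```

>>> {"method": "apply_moves", "body": {
  "claw": [-1,-1,-1,-1,-1],
  "travel": [
    [0.004,0,0],
    [0.008,0,0],
    [0.012,0,0],
    [0.016,0,0],
    [0.02,0,0]
  ],
  "turn": [
    [0,0,0],
    [0,0,0],
    [0,0,0],
    [0,0,0],
    [0,0,0]
  ]
}}

```text
t: 24.2
tcp_pos: [0.5534, -0.024, 0.0159]
tool_rot: [0.999, 0.048, -0.0, 0.0]
force: [4.0, -1.2, 1.9]
finger_gap: -0.004
gripper_force: 1.7
```

>>> {"method": "apply_moves", "body": {
  "claw": [-1,-1,-1,-1,-1],
  "travel": [
    [0.003,0,0],
    [0.006,0,0],
    [0.009,0,0],
    [0.012,0,0],
    [0.015,0,0]
  ],
  "turn": [
    [0,0,0],
    [0,0,0],
    [0,0,0],
    [0,0,0],
    [0,0,0]
  ]
}}

```text
t: 24.62
tcp_pos: [0.5634, -0.022, 0.0155]
tool_rot: [0.999, 0.048, -0.002, -0.001]
force: [0.4, 0.5, 0.4]
finger_gap: 0.0
gripper_force: 0.0
```

```bash
python3 - <<'E'
from h import *
for n in("top","side"):
    s=snap(n);print(n,gm(s))
g0=np.array([.6415,-.0113]);a=np.radians(5.9);R=np.array([[np.cos(a),np.sin(a)],[-np.sin(a),np.cos(a)]])
P=pts(s);L=np.dstack([(P[...,:2]-g0)@R.T,P[...,2:]])*1000
q=manip.sense();print(q["t"],q["tcp_pos"],R@(q["tcp_pos"][:2]-g0),q["force"],yaw())
st=(L[...,0]<-15)&(L[...,0]>-160)&(L[...,1]>15)&(L[...,1]<50)&(L[...,2]>45)&(L[...,2]<53);x=L[st];print("stir x",np.percentile(x[:,0],[2,98]))
E
```

```text
top (19, np.float64(34.9), np.float64(4.5), 'fin', 21, np.float64(35.2), np.float64(9.5), 'diff', np.float64(0.3))
side (30, np.float64(32.4), np.float64(4.4), 'fin', 15, np.float64(31.6), np.float64(4.3), 'diff', np.float64(-0.8))
24.7167 [ 0.56326613 -0.02189536  0.01537245] [-0.07890857 -0.00249738] [-0.11614256  0.23952482  0.36956177] 5.5382720966106165
stir x [-101.60319064  -16.20984054]
```

>>> {"method": "apply_moves", "body": {
  "claw": [-1,-1,-1,-1,-1],
  "travel": [
    [0.004,0,0],
    [0.009,0,0],
    [0.009,0,0],
    [0.009,0,-0.03],
    [0.009,0,-0.06]
  ],
  "turn": [
    [0,0,0],
    [0,0,0],
    [0,0,0],
    [0,0,0],
    [0,0,0]
  ]
}}

```text
t: 25.13
tcp_pos: [0.5708, -0.0215, 0.063]
tool_rot: [0.999, 0.048, -0.003, -0.001]
force: [1.0, 0.6, -0.2]
finger_gap: 0.002
gripper_force: 0.0
```

>>> {"method": "apply_moves", "body": {
  "claw": [-1,-1,-1,-1,-1],
  "travel": [
    [0,0,-0.04],
    [0,0,-0.08],
    [0,0,-0.12],
    [0,0,-0.16],
    [0,0,-0.17]
  ],
  "turn": [
    [0,0,0],
    [0,0,0],
    [0,0,0],
    [0,0,0],
    [0,0,0]
  ]
}}

```text
t: 25.55
tcp_pos: [0.5751, -0.0224, 0.2054]
tool_rot: [0.999, 0.048, 0.004, 0.001]
force: [0.5, 0.3, 0.4]
finger_gap: -0.002
gripper_force: 0.0
```

>>> {"method": "apply_moves", "body": {
  "claw": [-1,-1,-1,-1,-1],
  "travel": [
    [-0.02,0.05,0],
    [-0.04,0.1,0],
    [-0.06,0.15,0],
    [-0.08,0.2,0],
    [-0.1,0.23,0]
  ],
  "turn": [
    [0,0,0],
    [0,0,0],
    [0,0,0],
    [0,0,0],
    [0,0,0]
  ]
}}

```text
t: 25.97
tcp_pos: [0.5102, -0.2155, 0.1997]
tool_rot: [0.999, 0.048, 0.0, 0.0]
force: [0.8, -0.7, 0.1]
finger_gap: -0.003
gripper_force: 0.0
```

>>> {"method": "apply_moves", "body": {
  "claw": [-1,-1,-1,-1,-1],
  "travel": [
    [0,0.04,0],
    [0,0.08,0],
    [0,0.12,0],
    [0,0.12,0],
    [0,0.12,0]
  ],
  "turn": [
    [0,0,0],
    [0,0,0],
    [0,0,0],
    [0,0,0],
    [0,0,0]
  ]
}}

```text
t: 26.38
tcp_pos: [0.5193, -0.3098, 0.1991]
tool_rot: [0.999, 0.047, -0.0, -0.001]
force: [-0.3, 0.9, 0.3]
finger_gap: 0.002
gripper_force: 0.0
```

```bash
python3 - <<'E'
from h import *
s=snap("top");q=manip.sense();print(q["t"],q["tcp_pos"],q["force"],gm(s),gm(snap("side")))
P=pts(s);r=np.array([.4561,.2401]);a=np.radians(5.9);R=np.array([[np.cos(a),np.sin(a)],[-np.sin(a),np.cos(a)]])
L=np.dstack([(P[...,:2]-r)@R.T,P[...,2:]])
def rect(n,m):
    x=L[m][:,:2]*1000;b=cv2.minAreaRect(x.astype(np.float32));print(n,m.sum(),np.round(b[0],1),np.round(b[1],1),round(b[2],1))
box=lambda x0,x1,y0,y1,z0,z1:(L[...,0]>x0)&(L[...,0]<x1)&(L[...,1]>y0)&(L[...,1]<y1)&(L[...,2]>z0)&(L[...,2]<z1)
rect("slab",box(-.12,.08,-.25,-.1,.02,.036)&(s["pixels"].max(-1)<60));rect("rib",box(-.12,.08,-.25,-.1,.055,.08))
rect("r0",box(-.1,.08,-.1245,-.0905,.03,.06));rect("r1",box(-.1,.08,-.0845,-.0505,.03,.06));rect("r2",box(-.1,.08,-.0445,-.0105,.03,.043))
rect("stir",box(.04,.14,-.33,-.21,.04,.056))
E
```

```text
26.4333 [ 0.51903479 -0.30813812  0.19907955] [ 0.02084064  0.30334218 -0.07132214] (18, np.float64(34.8), np.float64(4.1), 'fin', 19, np.float64(35.0), np.float64(4.6), 'diff', np.float64(0.2)) (27, np.float64(32.5), np.float64(4.3), 'fin', 19, np.float64(31.4), np.float64(3.8), 'diff', np.float64(-1.1))
slab 1086 [ -26.8 -170.6] [ 88.5 103.4] 89.6
rib 177 [  11.6 -193.4] [ 43.8 151.3] 60.0
r0 417 [ -35.5 -107.8] [33.4 89.5] 89.8
r1 413 [-32.7 -67.6] [33.6 90. ] 89.9
r2 391 [ -6.4 -27.8] [89.4 33.5] 0.4
stir 383 [  98.9 -269.2] [84.1 82. ] 89.9
```

Everything is in place, the handle is home and the robot touches nothing.

```bash
python3 -c "
from station import manip
print(manip.sign_off())"
```

```text
the job is handed in; nothing more can be done
None
```

The job is handed in (the hand-in returned no verdict): the rollers are packed against the rail with the chock snug and square, the rider's fin measured about 1 mm or less from the index after a hold of over 2 s, and the handle was eased home.

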